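# Seat the sight glass on its three studs

## Task

Pick up the glass in its metal ring by its bridge handle and seat it in the blue sight-glass housing: lower it leaning on the sprung catch, slip its rim under the two fixed hooks and let the catch close over it. Then press it straight down with about 15 N for a second so that it beds on all three studs, level and unable to rock, and let go. Be gentle with the glass (never push it with more than about 25 N), and leave the other fittings and the wrench where they are.

Things in the scene. Friction and masses are not known exactly. Their poses are not given: they have to be found in the camera images.
- lens: sight glass: round glass in an aluminium ring, 68 mm across, 13 mm thick, 62 mm high with its handle, 0.24 to 0.39 kg. The rim is full width from 5 to 8 mm above the underside and bevelled 45 degrees above and below to 58 mm across. Origin: centre of the underside; z up. Starts standing on the cork pad. Turning it about z makes no difference to the fit.
- handle (a point): centre of the lens's bridge handle, 54 mm above the lens's origin: a level bar along the lens's y axis, 58 mm long, 12 mm wide (along x), 16 mm high (46 to 62 mm above the underside), carried by a post at each end; 33 mm free space below it
- pad: cork pad 120 x 120 x 8 mm, fixed to the bench; origin at the centre of its underside. The sight glass starts on it.
- housing: blue cast sight-glass housing fixed to the bench: block 110 x 110 x 50 mm with a flanged pipe stub on each y side (176 mm overall along y). Origin: centre of its underside, z up. Its x axis points from the centre towards the sprung catch; the two hooks stand at 135 degrees either side of that axis.
- seat (a point): in the housing's frame, 58 mm above its origin: the point where the centre of the lens's underside lies when seated (the stud tops are at this height).
- stud_a: steel stud with a domed top, 8 mm across, 8 mm high, on the housing's top 26 mm from its centre, towards the catch; origin at its foot
- stud_b: like stud_a, 120 degrees round (counter-clockwise from above)
- stud_c: like stud_a, 240 degrees round
- hook_a: fixed hook of 8 mm round steel bar, 135 degrees counter-clockwise from the catch: rises 46 mm from the housing's centre, bends inward; round tip 31.3 mm from the centre, its top 16.3 mm above the stud tops. It bears on a seated lens's upper bevel. A level lens passes below the tips if shifted 5 mm (at least 3.7) from the seat towards the catch. Origin: housing's centre, on its top.
- hook_b: like hook_a, at 135 degrees clockwise from the catch; same origin
- catch (a joint): travel of the sprung catch, m: 0 fully in, grows as it is pushed outward along the housing's +x, at most 0.0125. The spring gives 1.75 N at 0 and 4.9 N at full travel. With the lens seated it reads 0.0005 to 0.0025; with the lens shifted 5 mm towards it, level with the nose, about 0.009.
- catch_tip (a point): near the top of the polished catch, an 8 mm round bar sloping outward and up from its nose (nose 12 mm above the stud tops, 28.3 mm from the centre at joint 0). This point: 43.8 mm from the centre, 28.3 mm above the stud tops at joint 0; the round end is 4 mm higher. The rim of a lens lowered on it pushes it outward; it snaps back over the upper bevel.
- tee: bystander: dark steel pipe tee, about 74 x 60 x 40 mm, origin at its underside
- nipple: bystander: dark steel pipe nipple standing on end, 34 mm across, 90 mm high, origin at the centre of its underside
- wrench: bystander: wrench 200 mm long lying on the bench
Not all that is in view belongs to the job. Of the things like the housing, leave any that is red; of the rest the larger one is meant. Leave any pink look-alike of the lens alone.

How it is judged (in metres and radians):
On the way, in this order (a step that is already met when the one before it is completed fails the run):
1. the sight glass is lifted clear of the pad (z of lens in the frame of pad above 0.04 m), for 0.1 s.
2. seated under the hooks with the catch closed, it is pressed down so that each of the three studs carries more than 3 N at once for 0.3 s (horizontal distance between lens and seat below 0.0025 m and z of lens in the frame of seat between -0.0015 and 0.0015 m and angle between the z axis of lens and the z axis of housing, either way round below 0.03 rad and value of joint catch below 0.005 m and contact force between lens and stud_a above 3 N and contact force between lens and stud_b above 3 N and contact force between lens and stud_c above 3 N), for 0.3 s.
At the end, for the whole second after the job is handed in: The sight glass lies within 2.5 mm of the seat centre and 1.5 mm of the seat height, level with the housing to 0.03 rad, the catch closed over it (joint under 5 mm), each of the three studs bearing more than 0.4 N, at rest (horizontal distance between lens and seat below 0.0025 m and z of lens in the frame of seat between -0.0015 and 0.0015 m and angle between the z axis of lens and the z axis of housing, either way round below 0.03 rad and value of joint catch below 0.005 m and contact force between lens and stud_a above 0.4 N and contact force between lens and stud_b above 0.4 N and contact force between lens and stud_c above 0.4 N and linear speed of lens below 0.01 m/s); the robot touches nothing.
It fails at once if the glass is forced: more than 45 N between it and the housing in all (studs, hooks and catch together; the seated glass alone bears about 12 N) (contact force between lens and housing above 45 N).
It fails at once if the pipe tee is moved more than 15 mm (distance of tee from where it was at the start of the episode above 0.015 m).
It fails at once if the upright pipe nipple is moved more than 15 mm (distance of nipple from where it was at the start of the episode above 0.015 m).
It fails at once if the wrench is moved more than 15 mm (distance of wrench from where it was at the start of the episode above 0.015 m).
It also fails if it takes over 72 s, if anything falls off the work surface, if the arm or the gripper's body presses on something with over 40 N, if the wrist force passes 120 N, or if a joint passes its speed limit or range.

## Robot

A 7-joint arm with a two-finger parallel gripper is mounted at the origin on the work surface. World frame = base frame: x ahead of the robot, y to its left, z up, the work surface at z = 0. Lengths are in m, angles in degrees, forces in N, time in s.
With the tool pointing down it reaches from about 0.4 to 0.875 m from the base axis. Payload 6.5 kg.
Tool frame: the origin (TCP) lies on the centre line of the jaws, within the pads' length; the fingertips stand 11 mm ahead of it and the grasp point (between the pads) lies 8 mm behind it; x points along the fingers, z is the direction in which the jaws open and shut, and the axes are right-handed (so a half turn about x gives the same grasp; the last joint's range is limited). The gripper opens to 88 mm and grips with 3 to 60 N. Pads are 18 mm wide; open, the fingers measure 123 mm over their backs; the gripper's body (75 mm by 187 mm) begins 45 mm behind the grasp point.
Start: joints at [-68.824, 30.733, -0.252, 88.115, 0.149, 61.152, -4.079], TCP at [0.274, 0.589, 0.225] pointing down, gripper open.
Joint ranges: [-154.64, 154.64], [-21.42, 123.67], [-72.66, 72.17], [13.99, 137.28], [-74.86, 254.86], [10.95, 109.41], [-158.01, 158.01]. Speed limits (degrees/s): [136.94, 136.94, 180, 180, 180, 180, 180].

## Interface

Orientations are given as a 3x3 rotation matrix whose columns are the frame's x, y, z axes.
In Python, from bench import manip gives the robot as it stands.
- The arm moves only by the tool carry_out, never from a script. Its argument "commands" is a list of rows, each a list of 5 numbers: the opening, from 0 (shut) to 1 (fully open), then the shift along the world's x, y, z in units of 4 cm (1.0 is 4 cm), then the turn about the world's z in units of 30 degrees (1.0 is 30 degrees). A call has 1 to 8 rows; each row shifts and turns the commanded pose from where the row before left it; what a row does not reach is not made up. A row lasts 1/12 s, in which the tool goes at most 41.7 mm and 7.16 degrees, less where a joint would pass 70% of its speed; a pose out of reach is approached as far as the arm can. A call with a number of a shift or a turn outside -1 to 1 is refused whole. A call with a gripper value outside its range is refused whole. The fingers move at their own pace and stop on an object; "force" is the grip in N (left out, the last holds). Time passes only in rows, so rows that do not move let the fingers close. It gives the time, the measured TCP pose, the force and the opening at its end, in the units of the state.
- manip.observe(): the state, without advancing time (a new reading comes with each control period).
- manip.read_camera(name): name is "scene" or "top" or "wrist"; returns the picture (420x560x3 uint8, red, green, blue); there is no depth.
- manip.camera_info(name): a dict with "fx", "fy", "cx", "cy" (pixels), "k1" (the pictures are not rectified: a ray, as slopes to the right and down, at radius r is drawn at 1 + k1 r^2 times it, then the intrinsics apply), "cam_to_world" (4x4, takes a point from camera to world coordinates). Camera axes: x right, y down, z forward; pixel columns grow to the right and rows downward; lengths in m; the calibration is good to about 2 mm. A picture is of the moment at which its call begins: read the wrist's pose just before it. camera_info takes no time and is no camera call; for the wrist camera it gives the pose at the moment of the call.
- manip.finish_job(): hands the job in, once; it reports no verdict.
Trained networks look in the newest picture that a camera, given by its name, has taken for a name from the list of things; names that differ only in an ending like _2 or _b are one class to them, and where a whole thing is asked for, a point or a joint stands for the part that bears it (a point fixed in the world has none). Each returns a list of dicts, best first, with "score" (0 to 1); they miss things now and then, are a little off and sometimes report something else, mostly with a low value. They report only what shows in the picture. A call takes as long as a camera call. They do not tell look-alikes from the thing itself.
- manip.cut_out(camera, thing): "region" (420x560 bool, what is visible of it) and "rect" ([left, top, right, bottom] in pixels, round what is visible of it).
- manip.mark_of(camera, thing): "location" ([row, column] in pixels: a listed point, or the origin of a listed thing).
The state is a dict: "time_s": time; "joint_positions": joint angles; "joint_vel": joint speeds; "effort": joint torques, N m; "ee_pos": TCP position; "eef_rot": TCP orientation; "contact_force": force on the tool from outside, world axes, zero at the start; "moment": the same for the moment, N m; "grip_width": opening from 0.0 (shut) to 1.0 (fully open).
Only numpy, scipy, OpenCV 4.12 (cv2) and the standard library are available. Lean on these libraries where they do the work, as an engineer would, in place of code of your own. Each camera call takes 0.05 s, during which the arm holds its last target. There are 200 camera calls.

## Working session

There is one attempt and no reset: what is moved stays moved. The work goes in short steps, Python scripts to look and compute and a tool call to move; the robot and the scene stay as the last step left them, time stands still between calls to the robot, and variables do not carry over. Pictures are saved under pics/ and viewed, about 8 in all and at most 12, crops included, and the job is handed in when it is done.

Besides the shell and the picture viewer there is one more tool, called after "Emit:" as a command line: name --pt "numbers of a row" for each row, then --argument value for the rest. carry_out: Moves the arm, as the interface text tells. Its arguments: {"type":"object","properties":{"commands":{"type":"array","items":{"type":"array","items":{"type":"number","minimum":-1,"maximum":1}}},"force":{"type":"number"}},"required":["commands"]}

```bash
mkdir -p pics; ls; cat > h.py <<'E'
from bench import manip
import numpy as np, cv2
def info(c):
    i=manip.camera_info(c); K=np.array([[i['fx'],0,i['cx']],[0,i['fy'],i['cy']],[0,0,1]]); return K,np.array([i['k1'],0,0,0,0.]),np.array(i['cam_to_world'])
def ray(c,row,col,I=None):
    K,D,T=I or info(c)
    s=np.array([(col-K[0,2])/K[0,0],(row-K[1,2])/K[1,1]]); u=s.copy()
    for _ in range(30): u=s/(1+D[0]*(u@u))
    d=T[:3,:3]@np.array([u[0],u[1],1]); return T[:3,3],d/np.linalg.norm(d)
def atz(c,row,col,z,I=None):
    o,d=ray(c,row,col,I); return o+d*(z-o[2])/d[2]
def proj(c,P,I=None):
    K,D,T=I or info(c); p=np.linalg.inv(T)@np.append(P,1); u=p[:2]/p[2]; u=u*(1+D[0]*(u@u))
    return np.array([K[1,1]*u[1]+K[1,2],K[0,0]*u[0]+K[0,2]])
def tri(obs):
    A=np.zeros((3,3));b=np.zeros(3)
    for c,r,co in obs:
        o,d=ray(c,r,co);M=np.eye(3)-np.outer(d,d);A+=M;b+=M@o
    return np.linalg.solve(A,b)
def save(c,n,crop=None,s=1):
    im=manip.read_camera(c)[:,:,::-1]
    if crop: im=im[crop[1]:crop[3],crop[0]:crop[2]]
    cv2.imwrite('pics/'+n,cv2.resize(im,None,fx=s,fy=s,interpolation=cv2.INTER_CUBIC))
E
python3 - <<'E'
from h import *
np.set_printoptions(precision=4,suppress=True)
a=manip.read_camera('scene');b=manip.read_camera('top')
cv2.imwrite('pics/s.png',a[:,:,::-1]);cv2.imwrite('pics/t.png',b[:,:,::-1])
for c in ('scene','top'):
    I=info(c); print(c,I[2][:3,3],I[2][:3,2],I[0][0,0],I[1][0])
    for t in ('lens','handle','pad','housing','seat','catch_tip','stud_a','hook_a','tee','nipple','wrench'):
        print(t,[(round(r['score'],2),[round(float(x),1) for x in r['location']]) for r in manip.mark_of(c,t)][:4])
print(manip.observe())
E
```

```text
pics
scene [1.0652 0.3251 0.6933] [-0.655  -0.2784 -0.7025] 404.13066668599356 0.04201738395753155
lens [(0.57, [232.8, 378.2])]
handle [(0.95, [218.1, 384.5]), (0.69, [235.8, 332.4])]
pad [(0.87, [259.1, 320.1])]
housing [(0.91, [263.7, 118.7]), (0.79, [154.6, 193.9]), (0.77, [195.3, 145.1])]
seat [(0.86, [251.7, 112.8]), (0.85, [137.3, 193.9]), (0.74, [179.0, 136.7])]
catch_tip [(0.63, [175.8, 118.4]), (0.6, [242.5, 91.1]), (0.56, [135.7, 177.1])]
stud_a [(0.68, [239.6, 333.3]), (0.38, [298.4, 417.8])]
hook_a [(0.54, [248.3, 115.0]), (0.35, [248.2, 115.8])]
tee [(0.98, [205.2, 249.7]), (0.45, [173.1, 116.1])]
nipple [(0.74, [264.3, 211.3])]
wrench [(0.65, [298.8, 422.7]), (0.46, [234.3, 330.5])]
top [0.2993 0.0991 1.2269] [ 0.1774 -0.0107 -0.9841] 532.2787706076814 -0.058233027998311315
lens [(0.98, [244.8, 191.7]), (0.89, [197.0, 230.1])]
handle [(0.8, [195.6, 226.6]), (0.6, [246.6, 187.3])]
pad [(0.62, [190.8, 235.6])]
housing [(0.78, [275.2, 419.0]), (0.77, [189.5, 428.9]), (0.68, [118.1, 392.2]), (0.35, [198.2, 228.1])]
seat [(0.84, [273.9, 431.4]), (0.76, [184.8, 438.5]), (0.76, [111.4, 401.1])]
catch_tip [(0.6, [256.9, 438.2]), (0.49, [166.0, 449.3])]
stud_a []
hook_a []
tee [(0.69, [230.4, 321.6]), (0.21, [197.3, 228.4])]
nipple [(0.73, [145.0, 319.6])]
wrench [(0.95, [190.5, 142.9])]
{'time_s': 1.2, 'joint_positions': array([-68.8236,  30.7327,  -0.2526,  88.1161,   0.1502,  61.1539,
        -4.0805]), 'joint_vel': array([-0.1251,  0.0575,  0.0196, -0.0471,  0.0333, -0.0119, -0.0275]), 'effort': array([  0.0003, -57.0885,   0.9899, -25.1932,  -0.0563,   0.0104,
         0.    ]), 'ee_pos': array([0.2744, 0.5892, 0.2251]), 'eef_rot': array([[ 0.    , -0.9065,  0.4221],
       [-0.0001,  0.4221,  0.9065],
       [-1.    , -0.    , -0.    ]]), 'contact_force': array([ 0.2953, -0.3629, -0.1037]), 'moment': array([-0.0399,  0.0189, -0.0165]), 'grip_width': 0.994845833958738}
```

View both.

View pics/s.png

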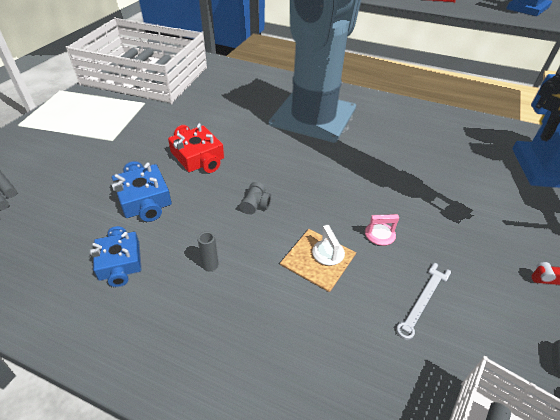

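View pics/t.png

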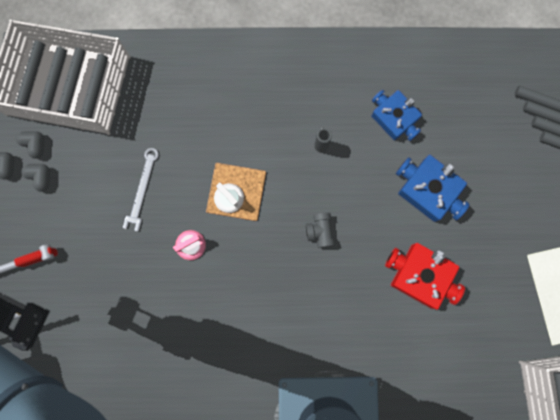

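```bash
python3 - <<'E'
from h import *
np.set_printoptions(precision=4,suppress=True)
print('lens',tri([('scene',232.8+20,328),('top',197,230.1)]))
print('handle', tri([('scene',235.8,332.4),('top',195.6,226.6)]))
print('pad',tri([('scene',259.1,320.1),('top',190.8,235.6)]))
print('housing',tri([('scene',195.3,145.1),('top',189.5,428.9)]),atz('top',189.5,428.9,0),atz('scene',195.3,145.1,0))
print('seat',tri([('scene',179,136.7),('top',184.8,438.5)]),atz('top',184.8,438.5,.058),atz('scene',179.,136.7,.058))
print('tip',tri([('scene',175.8,118.4),('top',166,449.3)]))
print('tee',atz('top',230.4,321.6,0.0),'nip',atz('top',145,319.6,0),atz('scene',264.3,211.3,0))
a=cv2.imread('pics/s.png')[150:230,100:180];b=cv2.imread('pics/t.png')[145:230,390:475]
d=cv2.imread('pics/s.png')[215:300,275:360];e=cv2.imread('pics/t.png')[155:230,200:275]
f=lambda x:cv2.resize(x,(400,300 if 0 else 300),interpolation=cv2.INTER_CUBIC)
f=lambda x:cv2.resize(x,(300,300),interpolation=cv2.INTER_CUBIC)
cv2.imwrite('pics/c1.png',np.vstack([np.hstack([f(a),f(b)]),np.hstack([f(d),f(e)])]))
E
```

```text
lens [0.5161 0.2187 0.0119]
handle [0.5105 0.2211 0.0625]
pad [0.5323 0.2071 0.0028]
housing [ 0.5299 -0.2467  0.0074] [ 0.5323 -0.2505  0.    ] [ 0.5237 -0.2509  0.    ]
seat [ 0.5314 -0.2557  0.0577] [ 0.5318 -0.2566  0.058 ] [ 0.5314 -0.2544  0.058 ]
tip [ 0.5665 -0.2718  0.0893]
tee [0.4381 0.0056 0.    ] nip [0.6427 0.0057 0.    ] [0.639  0.0038 0.    ]
```

View pics/c1.png

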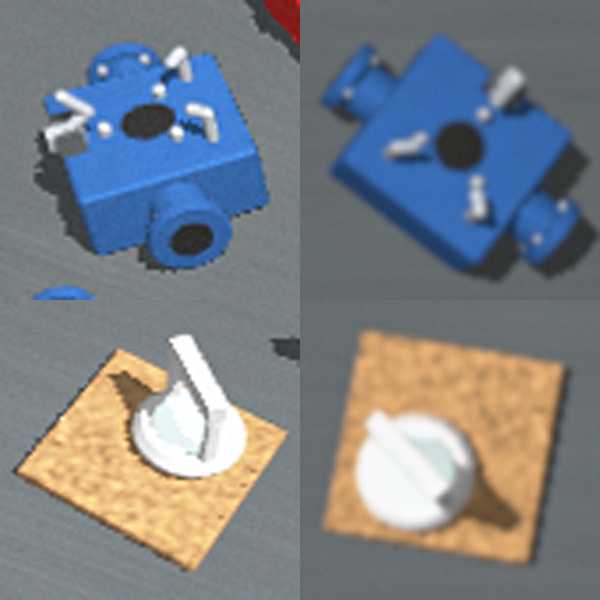

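Candidates for the lens, as (column, row) in the top picture: the white glass on cork (230,197) and the pink look-alike (190,245). I choose the white one. For the housing: the large blue (435,187), the small blue (398,115) and the red (427,275). I choose the large blue. The crop shows its polished sloping catch at the upper right and the two hooks opposite. Next I go above the glass.

Emit:
carry_out --pt "1 0.37 -0.58 0 0.14" --pt "1 0.37 -0.58 0 0.14" --pt "1 0.37 -0.58 0 0.14" --pt "1 0.37 -0.58 0 0.14" --pt "1 0.37 -0.58 0 0.14" --pt "1 0.37 -0.58 0 0.14" --pt "1 0.37 -0.58 0 0.14" --pt "1 0.37 -0.58 0 0.14" --force 40

```text
time_s: 1.87
ee_pos: [0.3934, 0.4025, 0.2253]
eef_rot: [[0.0, -0.988, -0.154], [0.0, -0.154, 0.988], [-1.0, -0.0, 0.0]]
contact_force: [0.2, 0.3, 0.6]
grip_width: 1.002
```

Emit:
carry_out --pt "1 0.37 -0.58 0 0.14" --pt "1 0.37 -0.58 0 0.14" --pt "1 0.37 -0.58 0 0.14" --pt "1 0.37 -0.58 0 0.14" --pt "1 0.37 -0.58 0 0.14" --pt "1 0.37 -0.58 0 0.14" --pt "1 0.37 -0.58 0 0.14" --pt "1 0 0 0 0.14"

```text
time_s: 2.53
ee_pos: [0.4999, 0.2349, 0.2252]
eef_rot: [[0.002, -0.743, -0.669], [-0.003, -0.669, 0.743], [-1.0, 0.001, -0.004]]
contact_force: [0.2, -0.6, -0.1]
grip_width: 1.005
```

```bash
python3 - <<'E'
from h import *
np.set_printoptions(precision=4,suppress=True)
o=manip.observe();print(o['joint_positions'],o['ee_pos'],o['eef_rot'][:,2])
I=info('wrist');im=manip.read_camera('wrist');cv2.imwrite('pics/w1.png',im[:,:,::-1])
print(I[2],I[0])
for t in('handle','lens'):
  for r in manip.mark_of('wrist',t): print(t,r['score'],r['location'],atz('wrist',*r['location'],.062 if t=='handle' else .008,I))
E
```

```text
[-23.9524  21.4702  -7.6264 102.843    3.6152  55.9049  98.8968] [0.4999 0.2349 0.2252] [-0.6689  0.7434 -0.0036]
[[-0.6696  0.7062  0.2299  0.4398]
 [ 0.7427  0.6383  0.2025  0.1811]
 [-0.0038  0.3063 -0.9519  0.3835]
 [ 0.      0.      0.      1.    ]] [[298.0764   0.     279.9016]
 [  0.     298.0764 209.5765]
 [  0.       0.       1.    ]]
handle 0.96 [188.6, 261.5] [0.5129 0.218  0.062 ]
handle 0.73 [169.4, 382.6] [0.4082 0.3017 0.062 ]
lens 0.93 [178.6, 266.2] [0.5113 0.2201 0.008 ]
lens 0.6 [161.0, 374.3] [0.4028 0.3062 0.008 ]
```

View pics/w1.png

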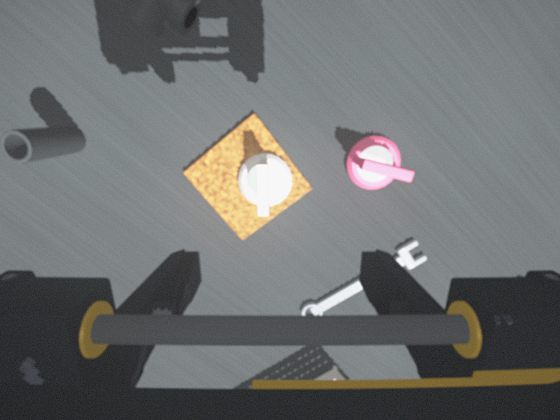

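The wrist view shows the white glass at (265,182) on the cork, with its bar nearly vertical at column 263. The pink one is at (374,163). Now the bar's yaw.

```bash
python3 - <<'E'
from h import *
np.set_printoptions(precision=4,suppress=True)
o=manip.observe();print(o['ee_pos'],o['eef_rot'][:,2])
I=info('wrist');im=manip.read_camera('wrist')
g=im[140:235,220:310].astype(int);print(g[70,25:60].min(1) if 0 else g[60:75:3,30:56].min(2))
E=[]
for r in range(212,196,-1):
  pass
m=(im.min(2)>225).astype(np.uint8);m[:140]=0;m[235:]=0;m[:,:220]=0;m[:,310:]=0
n,l,s,c=cv2.connectedComponentsWithStats(m);print(s,c)
k=1+s[1:,4].argmax();R=cv2.minAreaRect(np.argwhere(l==k)[:,::-1].astype(np.float32));print(R)
b=cv2.boxPoints(R);w=np.array([atz('wrist',y,x,.07,I) for x,y in b]);print(w,np.degrees(np.arctan2(*(w[1]-w[0])[1::-1])),np.degrees(np.arctan2(*(w[2]-w[1])[1::-1])),w.mean(0))
E
```

```text
[0.4964 0.2413 0.2252] [-0.6703  0.7421  0.0005]
[[246 247 247 247 247 247 247 247 247 247 244 242 246 247 247 247 247 247
  247 247 247 247 247 247 226 186]
 [245 247 247 247 247 247 247 247 247 247 245 239 245 247 247 247 247 241
  222 196 171 161 150 147 149 137]
 [241 247 247 247 247 247 247 247 247 247 246 222 166 145 144 149 142 141
  138 141 141 140 148 148 150 152]
 [244 247 247 247 247 247 247 247 247 247 247 226 169 146 149 155 155 146
  146 144 145 140 128 138 137 144]
 [240 247 247 247 247 247 247 247 247 247 247 225 163 134 131 135 129 134
  137 139 137 146 149 151 150 148]]
[[     0      0    560    420 233182]
 [   233    155     53     60   2018]] [[279.6702 209.732 ]
 [259.837  182.6952]]
((260.8022766113281, 182.00352478027344), (51.6900520324707, 51.8996696472168), 56.97612762451172)
[[0.5217 0.185  0.07  ]
 [0.4684 0.1998 0.07  ]
 [0.4825 0.253  0.07  ]
 [0.5387 0.2392 0.07  ]] 164.535544623207 75.1099101933419 [0.5028 0.2192 0.07  ]
```

```bash
python3 - <<'E'
from h import *
np.set_printoptions(precision=4,suppress=True)
o=manip.observe();print(o['ee_pos'],o['eef_rot'][:,2])
im=manip.read_camera('wrist')[:,:,::-1]
c=im[145:225,220:300]; g=np.clip((c.astype(float)-200)*5,0,255).astype(np.uint8)
cv2.imwrite('pics/w2.png',np.hstack([cv2.resize(x,(400,400),interpolation=cv2.INTER_CUBIC) for x in(c,g)]))
print([ (r['score'],r['location']) for r in manip.mark_of('wrist','handle')])
E
```

```text
[0.4959 0.2421 0.2251] [-0.6711  0.7414  0.0007]
[(0.8, [187.5, 254.0]), (0.71, [168.7, 379.0])]
```

View pics/w2.png

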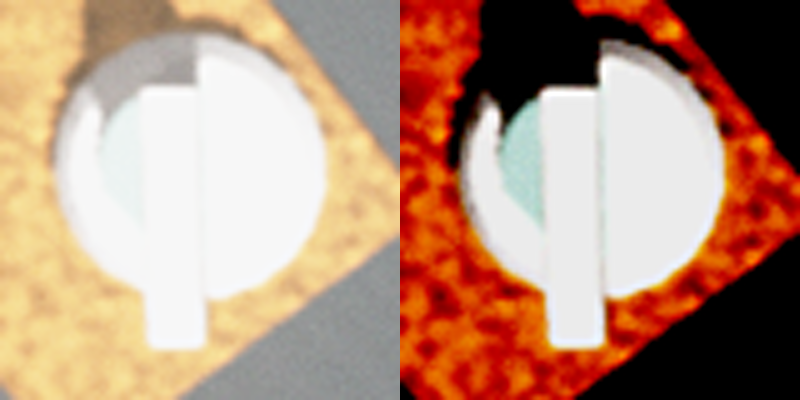

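```bash
python3 - <<'E'
from h import *
np.set_printoptions(precision=4,suppress=True)
I=info('wrist');a=atz('wrist',162.6,254,.07,I);b=atz('wrist',214.2,255.4,.07,I)
d=b-a;print(a,b,np.linalg.norm(d),(a+b)/2,np.degrees(np.arctan2(d[1],d[0])))
o=manip.observe();print(o['ee_pos'],np.degrees(np.arctan2(o['eef_rot'][1,2],o['eef_rot'][0,2])))
K=np.array(o['ee_pos']);print(proj('wrist',K,I))
E
```

```text
[0.4908 0.2009 0.07  ] [0.5332 0.2395 0.07  ] 0.05735042908738799 [0.512  0.2202 0.07  ] 42.36117083718337
[0.4957 0.2425 0.2252] 132.25187553741424
[257.6429 280.289 ]
```

Emit:
carry_out --pt "1 0.41 -0.56 0 0" --pt "1 0 0 -0.7 0" --pt "1 0 0 -0.7 0" --pt "1 0 0 -0.7 0" --pt "1 0 0 -0.7 0" --pt "1 0 0 -0.7 0" --pt "1 0 0 -0.7 0" --pt "1 0 0 0 0"

```text
time_s: 3.5
ee_pos: [0.5088, 0.2184, 0.0525]
eef_rot: [[-0.008, -0.74, -0.673], [-0.003, -0.673, 0.74], [-1.0, 0.008, 0.003]]
contact_force: [-1.0, -0.8, -0.5]
grip_width: 0.999
```

Emit:
carry_out --pt "1 0 0 0 0" --pt "0 0 0 0 0" --pt "0 0 0 0 0" --pt "0 0 0 0 0" --pt "0 0 0 0 0" --pt "0 0 0 0 0" --pt "0 0 0 0 0" --pt "0 0 0 0 0" --force 40

```text
time_s: 4.17
ee_pos: [0.5129, 0.2188, 0.0573]
eef_rot: [[0.0, -0.74, -0.672], [0.0, -0.672, 0.74], [-1.0, -0.0, -0.0]]
contact_force: [-0.3, -0.3, 0.0]
grip_width: 0.494
```

Emit:
carry_out --pt "0 0 0 0 0" --pt "0 0 0 0 0" --pt "0 0 0 0 0" --pt "0 0 0 0 0"

```text
time_s: 4.5
ee_pos: [0.5127, 0.2188, 0.0571]
eef_rot: [[-0.0, -0.74, -0.672], [-0.0, -0.672, 0.74], [-1.0, 0.0, 0.0]]
contact_force: [0.3, -0.4, -0.4]
grip_width: 0.191
```

Emit:
carry_out --pt "0 0 0 0 0" --pt "0 0 0 0 0" --pt "0 0 0 0 0" --pt "0 0 0 0 0" --pt "0 0 0 0 0" --pt "0 0 0 0.2 0" --pt "0 0 0 0.3 0" --pt "0 0 0 0.5 0"

```text
time_s: 5.17
ee_pos: [0.5118, 0.2184, 0.0971]
eef_rot: [[-0.002, -0.74, -0.672], [-0.001, -0.672, 0.74], [-1.0, 0.002, 0.001]]
contact_force: [-1.0, -0.7, 0.6]
grip_width: 0.005
```

Emit:
carry_out --pt "0 0 0 0.6 0" --pt "0 0 0 0.6 0" --pt "0 0 0 0.6 0" --pt "0 0 0 0.6 0" --pt "0 0 0 0.6 0" --pt "0 0 0 0.3 0" --pt "0 0 0 0 0" --pt "0 0 0 0 0"

```text
time_s: 5.83
ee_pos: [0.5131, 0.219, 0.2302]
eef_rot: [[0.002, -0.74, -0.672], [0.001, -0.672, 0.74], [-1.0, -0.002, -0.001]]
contact_force: [0.8, -0.1, -0.5]
grip_width: 0.0
```

```bash
python3 - <<'E'
from h import *
np.set_printoptions(precision=4,suppress=True)
I=info('wrist');a=manip.read_camera('wrist');b=manip.read_camera('top')
print(manip.observe()['ee_pos'],proj('top',[.512,.22,.07]))
cv2.imwrite('pics/m.png',np.hstack([a[:,:,::-1][80:380,130:430],cv2.resize(b[130:280,150:300,::-1],(300,300),interpolation=cv2.INTER_CUBIC)]))
for c in('wrist','scene','top'):
  if c=='scene':manip.read_camera(c)
  for t in('handle','lens'):print(c,t,[(round(r['score'],2),r['location']) for r in manip.mark_of(c,t)])
E
```

```text
[0.5121 0.2185 0.2284] [194.4384 226.1968]
wrist handle [(0.93, [189.0, 280.4]), (0.74, [169.2, 402.0])]
wrist lens [(0.95, [160.0, 388.4]), (0.72, [175.8, 263.9]), (0.69, [177.8, 280.7]), (0.22, [0.8, 185.3])]
scene handle [(0.86, [238.9, 331.4]), (0.66, [217.2, 383.5])]
scene lens [(0.82, [232.7, 380.4]), (0.74, [254.9, 328.6])]
top handle [(0.59, [245.4, 184.0])]
top lens [(0.69, [247.2, 190.3])]
```

View pics/m.png

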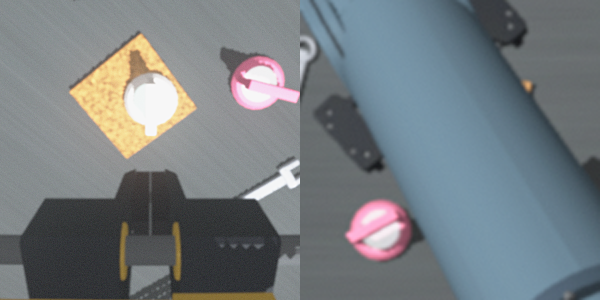

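```bash
python3 - <<'E'
from h import *
np.set_printoptions(precision=4,suppress=True)
o=manip.observe();print(o['ee_pos'],o['grip_width'])
W=info('wrist');im=manip.read_camera('wrist');sc=manip.read_camera('scene')
h=manip.mark_of('wrist','handle')[0]['location'];s=[r['location'] for r in manip.mark_of('scene','handle')];s=min(s,key=lambda p:abs(p[1]-331))
print(h,s,tri([('wrist',*h),('scene',*s)]),atz('wrist',*h,.062,W),atz('scene',*s,.062))
print('tip proj',proj('scene',o['ee_pos']),proj('wrist',np.append(o['ee_pos'][:2],.062),W))
c=cv2.resize(im[130:230,230:330,::-1],(400,400),interpolation=cv2.INTER_CUBIC)
d=cv2.resize(sc[140:290,265:415,::-1],(400,400),interpolation=cv2.INTER_CUBIC)
cv2.imwrite('pics/n.png',np.hstack([c,d]))
E
```

```text
[0.5126 0.2187 0.2286] 0.0032880891124041304
[189.2, 277.4] [237.3, 332.6] [0.514  0.2203 0.0612] [0.5145 0.2164 0.062 ] [0.5134 0.2238 0.062 ]
tip proj [174.5991 341.2151] [189.3213 280.0723]
```

View pics/n.png

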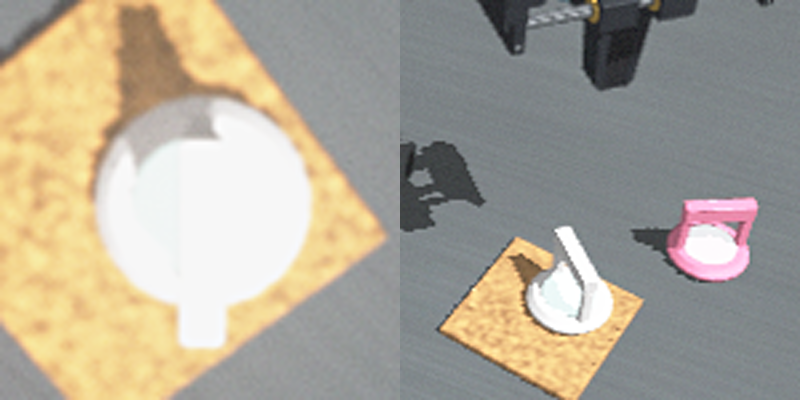

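Emit:
carry_out --pt "0.7 0 0 0 0" --pt "0.7 0 0 0 0" --pt "0.7 0 0 0 0" --pt "0.7 0 0 0 0" --pt "0.7 0 0 -0.6 0" --pt "0.7 0 0 -0.6 0" --pt "0.7 0 0 -0.6 0" --pt "0.7 0 0 -0.6 0"

```text
time_s: 7.15
ee_pos: [0.5129, 0.2189, 0.1323]
eef_rot: [[0.001, -0.74, -0.672], [0.0, -0.672, 0.74], [-1.0, -0.001, -0.0]]
contact_force: [0.0, 0.8, 0.5]
grip_width: 0.584
```

Emit:
carry_out --pt "0.7 0 0 -0.6 0" --pt "0.7 0 0 -0.6 0" --pt "0.7 0 0 -0.5 0" --pt "0.7 0 0 -0.39 0" --pt "0.7 0 0 0 0" --pt "0.7 0 0 0 0" --pt "0.7 0 0 0 0" --pt "0 0 0 0 0"

```text
time_s: 7.82
ee_pos: [0.5137, 0.2193, 0.0508]
eef_rot: [[0.002, -0.74, -0.672], [0.001, -0.672, 0.74], [-1.0, -0.002, -0.001]]
contact_force: [0.3, 1.0, -0.2]
grip_width: 0.645
```

Emit:
carry_out --pt "0 0 0 0 0" --pt "0 0 0 0 0" --pt "0 0 0 0 0" --pt "0 0 0 0 0" --pt "0 0 0 0 0" --pt "0 0 0 0 0"

```text
time_s: 8.32
ee_pos: [0.5128, 0.2188, 0.0496]
eef_rot: [[0.0, -0.74, -0.672], [0.0, -0.672, 0.74], [-1.0, -0.0, -0.0]]
contact_force: [-0.0, -0.1, -0.2]
grip_width: 0.195
```

Emit:
carry_out --pt "0 0 0 0 0" --pt "0 0 0 0 0" --force 45

```text
time_s: 8.48
ee_pos: [0.5126, 0.2189, 0.0494]
eef_rot: [[-0.0, -0.74, -0.672], [0.0, -0.672, 0.74], [-1.0, 0.0, 0.0]]
contact_force: [-0.3, 1.2, -0.9]
grip_width: 0.127
```

Emit:
carry_out --pt "0 0 0 0 0" --pt "0 0 0 0 0" --pt "0 0 0 0 0" --pt "0 0 0 0 0"

```text
time_s: 8.82
ee_pos: [0.5127, 0.2189, 0.0495]
eef_rot: [[-0.0, -0.74, -0.672], [0.0, -0.672, 0.74], [-1.0, 0.0, 0.0]]
contact_force: [0.4, 1.2, -0.4]
grip_width: 0.129
```

Emit:
carry_out --pt "0 0 0 0.15 0" --pt "0 0 0 0.15 0" --pt "0 0 0 0 0"

```text
time_s: 9.07
ee_pos: [0.5136, 0.2191, 0.0628]
eef_rot: [[0.002, -0.741, -0.672], [0.001, -0.672, 0.741], [-1.0, -0.002, -0.001]]
contact_force: [0.6, -0.5, -2.4]
grip_width: 0.122
```

Grip holds (0.13, about 11.4 mm). I lift and carry it to a viewing position beyond the housing.

Emit:
carry_out --pt "0 0 0 0.4 0" --pt "0 0 0 0.6 0" --pt "0 0 0 0.6 0" --pt "0 0 0 0.6 0" --pt "0 0 0 0.6 0" --pt "0 0 0 0.6 0" --pt "0 0.16 -0.4 0.3 -0.1" --pt "0 0.16 -0.7 0 -0.15"

```text
time_s: 9.73
ee_pos: [0.5272, 0.1782, 0.2129]
eef_rot: [[0.006, -0.821, -0.571], [0.005, -0.571, 0.821], [-1.0, -0.007, 0.0]]
contact_force: [2.0, 0.2, -2.6]
grip_width: 0.129
```

Emit:
carry_out --pt "0 0.16 -0.8 0 -0.16" --pt "0 0.16 -0.8 0 -0.16" --pt "0 0.16 -0.8 0 -0.16" --pt "0 0.16 -0.8 0 -0.16" --pt "0 0.16 -0.8 0 -0.16" --pt "0 0.16 -0.8 0 -0.16" --pt "0 0.16 -0.8 0 -0.16" --pt "0 0.16 -0.8 0 -0.16"

```text
time_s: 10.4
ee_pos: [0.5764, -0.084, 0.2093]
eef_rot: [[-0.0, -0.998, 0.071], [-0.0, 0.071, 0.998], [-1.0, 0.0, -0.0]]
contact_force: [0.5, 0.0, -2.2]
grip_width: 0.125
```

Emit:
carry_out --pt "0 0.16 -0.8 0 -0.16" --pt "0 0.16 -0.8 0 -0.16" --pt "0 0.16 -0.8 0 -0.16" --pt "0 0.16 -0.8 0 -0.16" --pt "0 0.16 -0.8 0 -0.16" --pt "0 0.16 -0.8 0 -0.16" --pt "0 0.16 -0.8 0 -0.04" --pt "0 0 0 0 0"

```text
time_s: 11.07
ee_pos: [0.6192, -0.3151, 0.2091]
eef_rot: [[-0.001, -0.826, 0.564], [-0.007, 0.564, 0.826], [-1.0, -0.003, -0.006]]
contact_force: [-1.8, -1.1, -2.0]
grip_width: 0.127
```

Emit:
carry_out --pt "0 0 0 0 0" --pt "0 0 0 0 0" --pt "0 0 0 0 0" --pt "0 0 0 0 0"

```text
time_s: 11.4
ee_pos: [0.6217, -0.3036, 0.2094]
eef_rot: [[-0.0, -0.833, 0.553], [0.001, 0.553, 0.833], [-1.0, 0.001, 0.001]]
contact_force: [0.6, 0.5, -2.5]
grip_width: 0.127
```

```bash
python3 - <<'E'
from h import *
np.set_printoptions(precision=4,suppress=True)
o=manip.observe();print(o['ee_pos'],np.degrees(np.arctan2(o['eef_rot'][1,2],o['eef_rot'][0,2])),o['grip_width'],o['joint_positions'])
I=info('wrist');im=manip.read_camera('wrist');cv2.imwrite('pics/v.png',im[:,:,::-1])
for t,z in(('seat',.058),('housing',0),('catch_tip',.0863),('stud_a',.05),('hook_a',.05)):
  for r in manip.mark_of('wrist',t)[:4]: print(t,round(r['score'],2),r['location'],atz('wrist',*r['location'],z,I))
E
```

```text
[ 0.6217 -0.3036  0.2094] 56.42436733836944 0.12687392772951256 [ 11.85    36.5614  16.5137  82.5208 -11.0567  62.5344  86.8235]
seat 0.78 [192.2, 415.0] [ 0.7021 -0.183   0.058 ]
seat 0.71 [67.4, 251.1] [ 0.5042 -0.2598  0.058 ]
seat 0.56 [84.2, 272.0] [ 0.5276 -0.2516  0.058 ]
housing 0.93 [92.5, 275.4] [ 0.5322 -0.2516  0.    ]
housing 0.66 [185.0, 399.4] [ 0.7101 -0.1811  0.    ]
catch_tip 0.71 [224.1, 413.1] [ 0.718  -0.2063  0.0863]
catch_tip 0.68 [134.5, 268.6] [ 0.5642 -0.2791  0.0863]
stud_a 0.63 [66.9, 249.4] [ 0.5016 -0.2609  0.05  ]
stud_a 0.6 [70.7, 300.7] [ 0.5322 -0.2209  0.05  ]
stud_a 0.53 [113.8, 270.7] [ 0.5496 -0.2682  0.05  ]
stud_a 0.46 [182.5, 428.6] [ 0.7043 -0.1636  0.05  ]
```

View pics/v.png

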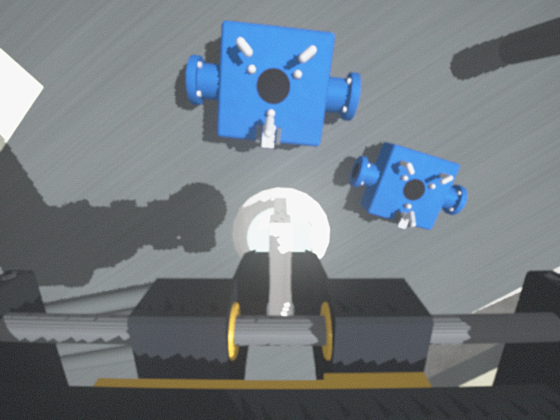

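The view shows the large blue housing at (275,85): catch at (269,130) towards the tool, hooks at (244,46) and (308,53), studs at (252,69), (298,74) and (271,114). The glass is held at (281,230). I fit the housing pose and the in-hand lens offset.

```bash
cat > fit.py <<'E'
from h import *
from scipy.optimize import least_squares
np.set_printoptions(precision=4,suppress=True)
a=np.radians
def hous(im,I,p0=(.5318,-.2556,a(-33.6)),v=1):
    g=im.astype(int)
    def P(p,r,th,z): return np.array([p[0]+r*np.cos(p[2]+a(th)),p[1]+r*np.sin(p[2]+a(th)),z])
    M=[(26,t,.058) for t in(0,120,240)]+[(0,0,.05)]+[(77.8e0,t,.05) for t in(45,135,225,315)]
    M=[(r/1000,t,z) for r,t,z in M]
    # refine: studs by white blob, hole by dark blob, corners by cornerSubPix on blueness
    obs=[];w=[]
    blue=np.clip(g[:,:,2]-g[:,:,0],0,255).astype(np.uint8)
    for k,(r,t,z) in enumerate(M):
        q=proj('wrist',P(p0,r,t,z),I)
        y,x=np.round(q).astype(int);b=9 if k<3 else 22
        ys,xs=np.mgrid[max(0,y-b):min(420,y+b+1),max(0,x-b):min(560,x+b+1)]
        s=g[ys,xs]
        if k<3 or k==3:
            m=((s.min(2)>120) if k<3 else (s.max(2)<70)).astype(np.uint8)
            n,l,st,c=cv2.connectedComponentsWithStats(m)
            if n<2: continue
            if k<3: j=1+np.argmin(np.hypot(c[1:,0]-b,c[1:,1]-b)+ (st[1:,4]<6)*99)
            else: j=1+st[1:,4].argmax()
            o=np.array([c[j,1]+ys[0,0],c[j,0]+xs[0,0]])
            if v:print(k,q,o,st[j,4])
        else:
            cc=cv2.cornerSubPix(blue,np.array([[[x,y]]],np.float32),(6,6),(-1,-1),(3,50,.01))[0,0]
            o=cc[::-1]
            if v:print(k,q,o)
        obs.append((k,o))
    f=lambda p:np.concatenate([proj('wrist',P(p,*M[k]),I)-o for k,o in obs])
    s=least_squares(f,p0,loss='soft_l1')
    if v:print('res',f(s.x).reshape(-1,2))
    return s.x
def lens(im,I,tcp,zoff=-.035,off0=(0,0)):
    s=im.astype(int); 
    c=np.array([tcp[0],tcp[1],tcp[2]+zoff])
    pts=[]
    R=np.array([[np.cos(t),np.sin(t),0] for t in np.linspace(0,2*np.pi,180,endpoint=False)])
    gray=cv2.GaussianBlur(im.min(2).astype(np.float32),(3,3),0)
    return c,R,gray
E
python3 - <<'E'
from fit import *
o=manip.observe();I=info('wrist');im=manip.read_camera('wrist')
p=hous(im,I);print(p[:2],np.degrees(p[2]))
tcp=o['ee_pos'];y=o['eef_rot'][:,1];z=o['eef_rot'][:,2];print(tcp,y,z)
K=im[180:262,225:340].min(2)
# rim outline: for rows, first/last bright col
for r in range(184,240,5):
    v=im[r,215:350].min(1).astype(int);w=np.where(v>150)[0]; print(r,(w[0]+215,w[-1]+215) if len(w) else None, v[5],v[-5])
C=tcp-np.array([0,0,.035])
for dy in(-.006,0,.006):
  c=C+y*dy;print(dy,[proj('wrist',c+.034*d,I) for d in(y,z,-z)])
E
```

```text
0 [117.5209 272.1927] [118.85   271.1333] 180
1 [ 75.3448 295.3705] [ 72.75   298.6765] 68
2 [ 75.3667 248.462 ] [ 68.7018 252.6842] 57
4 [146.2511 324.9201] [144.5039 320.1573]
5 [ 28.9857 329.836 ] [ 32.5568 335.1407]
6 [ 29.0752 213.8695] [ 29. 214.]
7 [146.2533 220.2791] [146. 220.]
res [[-0.8943  1.6823]
 [ 3.8642 -1.4389]
 [ 6.3688 -2.3222]
 [ 3.7692  4.386 ]
 [-1.0292 -2.1582]
 [-1.4094  3.1008]
 [-0.9957 -0.031 ]]
[ 0.5329 -0.2547] -35.368742190482145
[ 0.6217 -0.3048  0.2096] [-0.8325  0.554  -0.0001] [0.554  0.8325 0.0001]
184 (np.int64(228), np.int64(333)) 143 116
189 (np.int64(224), np.int64(346)) 146 148
194 (np.int64(229), np.int64(345)) 107 154
199 (np.int64(231), np.int64(343)) 94 144
204 (np.int64(229), np.int64(341)) 90 131
209 (np.int64(228), np.int64(343)) 97 148
214 (np.int64(228), np.int64(349)) 91 156
219 (np.int64(231), np.int64(349)) 94 152
224 (np.int64(224), np.int64(346)) 123 149
229 (np.int64(219), np.int64(346)) 147 154
234 (np.int64(217), np.int64(349)) 147 153
239 (np.int64(217), np.int64(346)) 148 154
-0.006 [array([194.4588, 281.4924]), array([241.0848, 329.494 ]), array([240.9938, 233.2189])]
0 [array([185.725 , 281.5164]), array([233.2115, 329.9487]), array([233.1181, 232.8082])]
0.006 [array([176.8315, 281.5408]), array([225.1946, 330.4091]), array([225.0987, 232.3923])]
```

```bash
python3 - <<'E'
from fit import *
o=manip.observe();I=info('wrist');im=manip.read_camera('wrist')[:,:,::-1]
np.savez('v.npz',im=im,K=I[0],D=I[1],T=I[2],tcp=o['ee_pos'],R=o['eef_rot'])
A=cv2.resize(im[10:158,205:350],None,fx=4,fy=4,interpolation=cv2.INTER_CUBIC)
B=np.zeros((A.shape[0],220,3),np.uint8);L=cv2.resize(im[180:250,226:281],None,fx=4,fy=4,interpolation=cv2.INTER_CUBIC)
L2=cv2.resize(im[180:250,281:336],None,fx=4,fy=4,interpolation=cv2.INTER_CUBIC)
B[:280]=L;B[290:570]=L2
for k in range(0,580,40): cv2.putText(A,str(205+k//4),(k,8),0,.3,(0,255,255));cv2.putText(A,str(10+k//4),(0,k+4),0,.3,(0,255,255))
cv2.imwrite('pics/x.png',np.hstack([A,B]));print(A.shape)
E
```

```text
(592, 580, 3)
```

View pics/x.png

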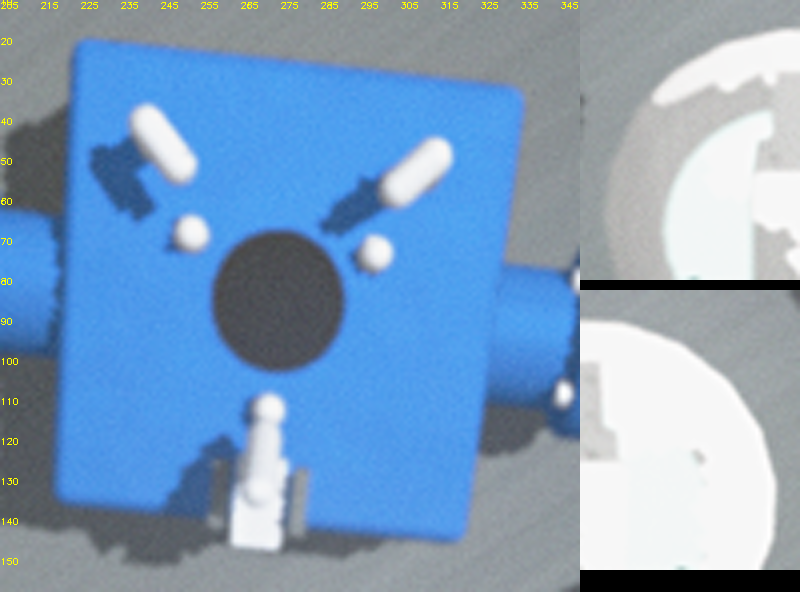

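```bash
cat > fh.py <<'E'
from fit import *
d=np.load('v.npz');I=(d['K'],d['D'],d['T'])
px=[(271.5,111.3),(298.0,72.3),(252.1,67.6),(274.1,84.6),(320.3,144.9),(335.3,32.1),(223.6,19.3),(218.3,134.3)]
M=[(26,0,57),(26,120,57),(26,240,57),(0,0,50),(77.8,45,50),(77.8,135,50),(77.8,225,50),(77.8,-45,50)]
def P(p,r,t,z): return np.array([p[0]+r/1e3*np.cos(p[2]+a(t)),p[1]+r/1e3*np.sin(p[2]+a(t)),z/1e3+(p[3] if len(p)>3 else 0)])
f=lambda p:np.concatenate([proj('w',P(p,*m),I)-np.array(q)[::-1] for m,q in zip(M,px)])
for p0 in((.53,-.255,-.6),(.53,-.255,-.6,0)):
    s=least_squares(f,p0);print(s.x,np.degrees(s.x[2]),'\n',f(s.x).reshape(-1,2).T)
E
python3 fh.py; python3 -c "
import numpy as np;d=np.load('v.npz');print(d['tcp'],d['T'],np.degrees(np.arctan2(d['R'][1,2],d['R'][0,2])))"
```

```text
[ 0.5288 -0.2514 -0.6874] -39.38348196680204 
 [[ 1.0094  0.3645 -0.0327  0.5544  1.7434 -1.9244 -2.2212  1.5917]
 [ 0.0626  0.6822 -0.1711  0.0893  0.9844  2.1215 -2.0626 -1.7352]]
[ 0.5278 -0.2509 -0.6874 -0.0102] -39.3840866373203 
 [[-0.0628  0.5211  0.2874  0.3208 -0.28   -0.4077 -0.2658 -0.1348]
 [ 0.1427 -0.0996  0.5415  0.0887 -0.3906  0.0852 -0.3513 -0.0404]]
[ 0.62162862 -0.30494648  0.20958938] [[ 5.53240788e-01  7.92763488e-01  2.55833309e-01  5.54657867e-01]
 [ 8.33021387e-01 -5.26507207e-01 -1.69898588e-01 -2.61699189e-01]
 [ 8.68368028e-06  3.07109447e-01 -9.51674202e-01  3.67901634e-01]
 [ 0.00000000e+00  0.00000000e+00  0.00000000e+00  1.00000000e+00]] 56.34904218584851
```

Corner residuals point outward because the corners are rounded, so I trust the centre and the yaw (about -39.4°). A second view turned half round should cancel the camera bias.

Emit:
carry_out --pt "0 -0.156 0.097 0 -0.221" --pt "0 -0.156 0.097 0 -0.221" --pt "0 -0.156 0.097 0 -0.221" --pt "0 -0.156 0.097 0 -0.221" --pt "0 -0.156 0.097 0 -0.221" --pt "0 -0.156 0.097 0 -0.221" --pt "0 -0.156 0.097 0 -0.221" --pt "0 -0.156 0.097 0 -0.221"

```text
time_s: 12.47
ee_pos: [0.5715, -0.2738, 0.2097]
eef_rot: [[0.0, -0.052, 0.999], [0.0, 0.999, 0.052], [-1.0, 0.0, 0.0]]
contact_force: [1.3, 0.2, -2.6]
grip_width: 0.13
```

Emit:
carry_out --pt "0 -0.156 0.097 0 -0.221" --pt "0 -0.156 0.097 0 -0.221" --pt "0 -0.156 0.097 0 -0.221" --pt "0 -0.156 0.097 0 -0.221" --pt "0 -0.156 0.097 0 -0.221" --pt "0 -0.156 0.097 0 -0.221" --pt "0 -0.156 0.097 0 -0.221" --pt "0 -0.156 0.097 0 -0.221"

```text
time_s: 13.13
ee_pos: [0.5216, -0.2427, 0.2097]
eef_rot: [[0.001, 0.767, 0.642], [0.0, 0.642, -0.767], [-1.0, 0.001, 0.0]]
contact_force: [0.5, 0.5, -1.8]
grip_width: 0.128
```

Emit:
carry_out --pt "0 -0.156 0.097 0 -0.221" --pt "0 -0.156 0.097 0 -0.221" --pt "0 -0.156 0.097 0 -0.221" --pt "0 -0.156 0.097 0 -0.221" --pt "0 -0.156 0.097 0 -0.221" --pt "0 -0.156 0.097 0 -0.221" --pt "0 -0.156 0.097 0 -0.221" --pt "0 -0.156 0.097 0 -0.221"

```text
time_s: 13.8
ee_pos: [0.4718, -0.2116, 0.2098]
eef_rot: [[0.001, 0.974, -0.226], [0.0, -0.226, -0.974], [-1.0, 0.001, -0.001]]
contact_force: [0.2, -0.7, -3.0]
grip_width: 0.126
```

Emit:
carry_out --pt "0 -0.156 0.097 0 -0.221" --pt "0 -0.156 0.097 0 -0.221" --pt "0 -0.156 0.097 0 -0.221" --pt "0 -0.156 0.097 0 -0.221" --pt "0 0 0 0 0" --pt "0 0 0 0 0" --pt "0 0 0 0 0" --pt "0 0 0 0 0"

```text
time_s: 14.47
ee_pos: [0.4474, -0.1967, 0.2097]
eef_rot: [[0.001, 0.775, -0.631], [-0.0, -0.631, -0.775], [-1.0, 0.001, -0.0]]
contact_force: [0.4, 0.2, -2.8]
grip_width: 0.125
```

```bash
python3 - <<'E'
from fit import *
o=manip.observe();I=info('wrist');im=manip.read_camera('wrist')[:,:,::-1]
print(o['time_s'],o['ee_pos'],np.degrees(np.arctan2(o['eef_rot'][1,1],o['eef_rot'][0,1])),o['joint_positions'],o['grip_width'])
np.savez('v2.npz',im=im,K=I[0],D=I[1],T=I[2],tcp=o['ee_pos'],R=o['eef_rot'])
r,c=proj('w',[.5285,-.2515,.05],I);print(r,c)
y0=int(max(0,r-72));x0=int(c-72)
A=cv2.resize(im[y0:y0+148,x0:x0+145],None,fx=4,fy=4,interpolation=cv2.INTER_CUBIC)
B=np.zeros((A.shape[0],220,3),np.uint8);B[:280]=cv2.resize(im[180:250,226:281],None,fx=4,fy=4,interpolation=cv2.INTER_CUBIC)
B[290:570]=cv2.resize(im[180:250,281:336],None,fx=4,fy=4,interpolation=cv2.INTER_CUBIC)
cv2.imwrite('pics/y.png',np.hstack([A,B]));print(y0,x0)
E
```

```text
14.4667 [ 0.4474 -0.1967  0.2097] -39.15675924145702 [-32.5461  30.6854  68.3402 115.4041 -34.3073  57.3493 -76.3005] 0.12466994028928265
95.67777762292931 270.1676907117231
23 198
```

View pics/y.png

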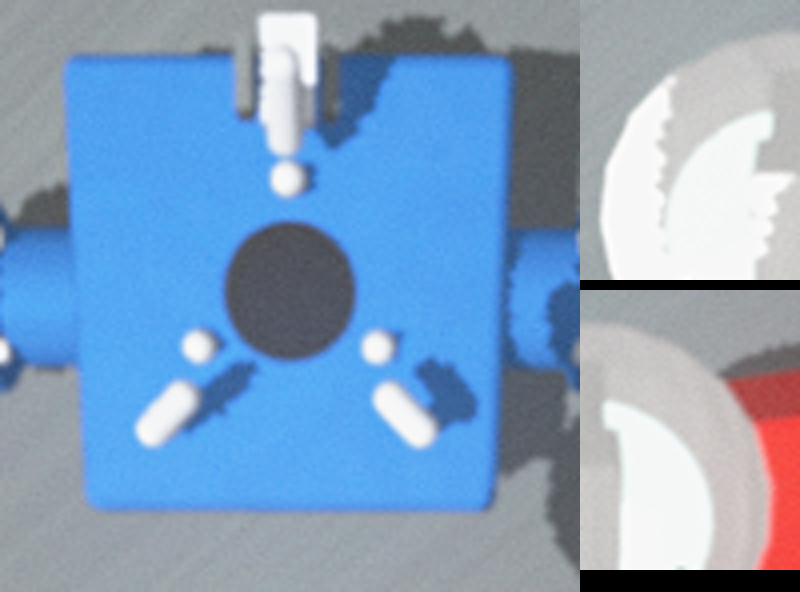

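```bash
cat > fh2.py <<'E'
from fit import *
V=[]
d=np.load('v.npz');V.append(((d['K'],d['D'],d['T']),[(271.5,111.3),(298.0,72.3),(252.1,67.6),(274.1,84.6),(320.3,144.9),(335.3,32.1),(223.6,19.3),(218.3,134.3)]))
d=np.load('v2.npz');V.append(((d['K'],d['D'],d['T']),[(198+x/4-.4,23+y/4-.4) for x,y in [(288,180),(199,346),(377,347),(290,290),(67,57),(90,510),(494,510),(511,57)]]))
def P(p,r,t,z): return np.array([p[0]+r/1e3*np.cos(p[2]+a(t)),p[1]+r/1e3*np.sin(p[2]+a(t)),z/1e3+p[4]])
def f(p,v,zf=0,of=(0,0)):
    R=77.8*p[3];M=[(26,0,57),(26,120,57),(26,240,57),(0,0,50)]+[(R,t,50) for t in(45,135,225,-45)]
    p=np.array(p); p[4]*=zf; p[:2]+=of
    return np.concatenate([proj('w',P(p,*m),V[v][0])-np.array(q)[::-1] for m,q in zip(M,V[v][1])])
for zf in(0,1):
  for v in(0,1):
    s=least_squares(f,(.53,-.25,-.68,1,0),args=(v,zf));print(zf,v,s.x,np.degrees(s.x[2]),s.cost);print(f(s.x,v,zf).reshape(-1,2).T)
E
python3 fh2.py
python3 - <<'E'
from fit import *
d=np.load('v2.npz');I=(d['K'],d['D'],d['T']);y=d['R'][:,1];z=d['R'][:,2];C=d['tcp']-np.array([0,0,.035])
for dy in(-.006,-.003,0,.003): print(dy,[proj('w',C+y*dy+.034*q,I) for q in(y,z,-z)])
E
```

```text
0 0 [ 0.5287 -0.2513 -0.6874  0.9678  0.    ] -39.383152826687045 0.9515632549640299
[[ 0.8006  0.1412 -0.2574  0.3406 -0.3246 -0.3273 -0.168  -0.1671]
 [ 0.0632  0.6879 -0.1744  0.0903 -0.436   0.0156 -0.2914  0.0209]]
0 1 [ 0.5284 -0.2513 -0.6844  0.971   0.    ] -39.213264024619455 1.4096098729000766
[[-0.8374  0.2745  0.0837  0.824   0.1502 -0.43   -0.2664  0.2291]
 [ 0.0183 -0.1017  0.7457 -0.0541 -0.568  -0.2657 -0.0325  0.2484]]
1 0 [ 0.5282 -0.251  -0.6874  0.9866 -0.0062] -39.383718137022115 0.5147737973063022
[[ 0.2672  0.3693  0.0717  0.3239 -0.3411 -0.3428 -0.1845 -0.1846]
 [ 0.1119  0.2054  0.2643  0.0893 -0.4382  0.0138 -0.2907  0.0205]]
1 1 [ 0.5288 -0.2513 -0.6844  0.992  -0.0069] -39.21266726549385 0.8823129547991675
[[-0.2087 -0.0305 -0.2232  0.8072  0.1347 -0.4465 -0.284   0.2122]
 [ 0.0257  0.3842  0.2616 -0.0558 -0.5691 -0.2659 -0.0346  0.2448]]
-0.006 [array([194.7935, 278.156 ]), array([241.3929, 326.32  ]), array([241.301 , 230.0735])]
-0.003 [array([190.4491, 278.1525]), array([237.4757, 326.5321]), array([237.3834, 229.8547])]
0 [array([186.0652, 278.149 ]), array([233.5229, 326.7455]), array([233.4304, 229.6346])]
0.003 [array([181.6414, 278.1455]), array([229.5344, 326.9602]), array([229.4414, 229.4131])]
```

Emit:
carry_out --pt "0 0.27 -0.185 0 0" --pt "0 0.27 -0.185 0 0" --pt "0 0.27 -0.185 0 0" --pt "0 0.27 -0.185 0 0"

```text
time_s: 14.85
ee_pos: [0.4908, -0.2266, 0.2095]
eef_rot: [[0.0, 0.775, -0.632], [0.0, -0.632, -0.775], [-1.0, 0.0, -0.0]]
contact_force: [-0.1, -0.5, -2.2]
grip_width: 0.131
```

```bash
python3 -c "
from h import *
o=manip.observe();print(o['ee_pos'],o['joint_positions'].round(1),o['contact_force'])"
```

```text
[ 0.49081034 -0.22655924  0.20949735] [-25.3  35.2  64.2 108.1 -36.7  60.5 -75.1] [-0.07630849 -0.48986464 -2.22264201]
```

Emit:
carry_out --pt "0 0.27 -0.185 0 0" --pt "0 0.27 -0.185 0 0" --pt "0 0.27 -0.185 0 0" --pt "0 0.3 -0.185 0 0" --pt "0 0 0 -0.4 0" --pt "0 0 0 -0.6 0" --pt "0 0 0 -0.6 0" --pt "0 0 0 0 0"

```text
time_s: 15.52
ee_pos: [0.5325, -0.254, 0.1414]
eef_rot: [[-0.006, 0.775, -0.632], [0.003, -0.632, -0.775], [-1.0, -0.007, 0.001]]
contact_force: [-0.8, 1.4, -1.8]
grip_width: 0.126
```

Emit:
carry_out --pt "0 0 0 0 0" --pt "0 0 0 0 0" --pt "0 0 0 0 0" --pt "0 0 0 0 0"

```text
time_s: 15.85
ee_pos: [0.5352, -0.2562, 0.1469]
eef_rot: [[0.002, 0.774, -0.633], [-0.001, -0.633, -0.774], [-1.0, 0.002, -0.001]]
contact_force: [-0.0, 0.3, -1.8]
grip_width: 0.123
```

```bash
python3 -c "
from h import *
o=manip.observe();print(o['ee_pos'],o['joint_positions'].round(1),o['contact_force'],o['moment'],o['eef_rot'][:,1])
im=manip.read_camera('scene')[:,:,::-1];wi=manip.read_camera('wrist')[:,:,::-1]
A=cv2.resize(im[120:220,80:180],(400,400),interpolation=cv2.INTER_CUBIC);B=cv2.resize(wi[60:260,180:380],(400,400),interpolation=cv2.INTER_CUBIC)
cv2.imwrite('pics/z.png',np.hstack([A,B]))
"
```

```text
[ 0.5352246  -0.25620836  0.14690759] [-16.8  43.6  56.9 103.1 -43.1  57.8 -71.8] [-0.04992921  0.26579315 -1.80188677] [ 0.05577029  0.15974748 -0.00029734] [ 0.7739709  -0.63321787  0.00204461]
```

View pics/z.png

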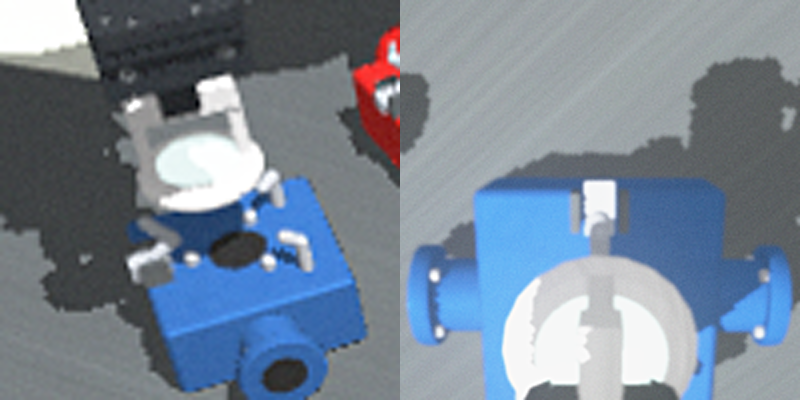

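The glass hangs level above the housing, lined up with the catch (both at column 599 in the wrist crop). Lowering in small steps.

Emit:
carry_out --pt "0 0 0 -0.2 0" --pt "0 0 0 -0.2 0" --pt "0 0 0 -0.2 0" --pt "0 0 0 0 0" --pt "0 0 0 0 0"

```text
time_s: 16.37
ee_pos: [0.5336, -0.255, 0.1205]
eef_rot: [[-0.002, 0.774, -0.633], [0.002, -0.633, -0.774], [-1.0, -0.003, 0.0]]
contact_force: [-2.4, 0.9, -1.2]
grip_width: 0.126
```

Emit:
carry_out --pt "0 0 0 -0.05 0" --pt "0 0 0 -0.05 0" --pt "0 0 0 0 0" --pt "0 0 0 0 0"

```text
time_s: 16.7
ee_pos: [0.5343, -0.2554, 0.1174]
eef_rot: [[-0.0, 0.774, -0.633], [0.001, -0.633, -0.774], [-1.0, -0.001, -0.0]]
contact_force: [-1.1, 2.2, -1.8]
grip_width: 0.129
```

Emit:
carry_out --pt "0 0 0 -0.05 0" --pt "0 0 0 -0.05 0" --pt "0 0 0 0 0" --pt "0 0 0 0 0"

```text
time_s: 17.03
ee_pos: [0.534, -0.2556, 0.1132]
eef_rot: [[-0.001, 0.774, -0.634], [0.0, -0.634, -0.774], [-1.0, -0.001, 0.0]]
contact_force: [-1.9, 2.5, -1.6]
grip_width: 0.125
```

Emit:
carry_out --pt "0 0.02 -0.015 -0.05 0" --pt "0 0 0 -0.05 0" --pt "0 0 0 0 0" --pt "0 0 0 0 0"

```text
time_s: 17.37
ee_pos: [0.535, -0.2557, 0.109]
eef_rot: [[-0.001, 0.774, -0.633], [0.001, -0.633, -0.774], [-1.0, -0.001, -0.0]]
contact_force: [-2.2, 3.9, -1.2]
grip_width: 0.131
```

Emit:
carry_out --pt "0 0 0 -0.05 0" --pt "0 0 0 -0.05 0" --pt "0 0 0 0 0" --pt "0 0 0 0 0"

```text
time_s: 17.7
ee_pos: [0.5344, -0.2564, 0.1049]
eef_rot: [[-0.002, 0.773, -0.634], [0.0, -0.634, -0.773], [-1.0, -0.001, 0.001]]
contact_force: [-4.7, 1.4, -3.8]
grip_width: 0.131
```

Emit:
carry_out --pt "0 0 0 -0.05 0" --pt "0 0 0 0 0" --pt "0 0 0 0 0" --pt "0 0 0 0 0"

```text
time_s: 18.03
ee_pos: [0.535, -0.2558, 0.103]
eef_rot: [[-0.001, 0.774, -0.633], [0.001, -0.633, -0.774], [-1.0, -0.001, -0.0]]
contact_force: [-2.8, 2.9, -6.6]
grip_width: 0.129
```

Emit:
carry_out --pt "0 0 0 -0.04 0" --pt "0 0 0 0 0" --pt "0 0 0 0 0"

```text
time_s: 18.28
ee_pos: [0.535, -0.2562, 0.1016]
eef_rot: [[-0.001, 0.774, -0.633], [0.0, -0.633, -0.774], [-1.0, -0.001, 0.0]]
contact_force: [-2.6, 2.5, -7.3]
grip_width: 0.127
```

Emit:
carry_out --pt "0 0 0 -0.03 0" --pt "0 0 0 0 0" --pt "0 0 0 0 0"

```text
time_s: 18.53
ee_pos: [0.5352, -0.2564, 0.1007]
eef_rot: [[-0.0, 0.774, -0.634], [-0.0, -0.634, -0.774], [-1.0, -0.0, 0.0]]
contact_force: [-2.9, 1.2, -6.3]
grip_width: 0.128
```

Emit:
carry_out --pt "0 0 0 -0.03 0" --pt "0 0 0 0 0" --pt "0 0 0 0 0"

```text
time_s: 18.78
ee_pos: [0.5355, -0.2566, 0.0997]
eef_rot: [[0.001, 0.774, -0.634], [-0.0, -0.634, -0.774], [-1.0, 0.001, 0.0]]
contact_force: [-1.5, 0.8, -4.8]
grip_width: 0.128
```

Emit:
carry_out --pt "0 0 0 -0.02 0" --pt "0 0 0 0 0" --pt "0 0 0 0 0"

```text
time_s: 19.03
ee_pos: [0.5355, -0.2567, 0.0995]
eef_rot: [[0.001, 0.774, -0.634], [-0.0, -0.634, -0.774], [-1.0, 0.001, -0.0]]
contact_force: [-3.7, 3.3, 0.7]
grip_width: 0.133
```

Emit:
carry_out --pt "0 -0.035 0.03 0.005 0" --pt "0 -0.035 0.03 0 0" --pt "0 0 0 0 0" --pt "0 0 0 0 0"

```text
time_s: 19.37
ee_pos: [0.5326, -0.2542, 0.0993]
eef_rot: [[0.001, 0.774, -0.634], [-0.0, -0.634, -0.774], [-1.0, 0.001, -0.0]]
contact_force: [-3.4, 2.2, 0.1]
grip_width: 0.129
```

Emit:
carry_out --pt "0 -0.03 0.025 0 0" --pt "0 -0.02 0.018 0 0" --pt "0 0 0 0 0" --pt "0 0 0 0 0"

```text
time_s: 19.7
ee_pos: [0.5307, -0.2525, 0.0992]
eef_rot: [[0.001, 0.774, -0.634], [-0.0, -0.634, -0.774], [-1.0, 0.001, 0.0]]
contact_force: [-0.9, 0.5, -0.5]
grip_width: 0.128
```

Emit:
carry_out --pt "0 -0.015 0.013 0 0" --pt "0 0 0 0 0" --pt "0 0 0 0 0" --pt "0 0 0 0 0"

```text
time_s: 20.03
ee_pos: [0.5301, -0.252, 0.0991]
eef_rot: [[0.0, 0.774, -0.634], [-0.0, -0.634, -0.774], [-1.0, 0.001, 0.0]]
contact_force: [-1.4, 0.6, 0.5]
grip_width: 0.129
```

Emit:
carry_out --pt "0 -0.015 0.013 0 0" --pt "0 0 0 0 0" --pt "0 0 0 0 0" --pt "0 0 0 0 0"

```text
time_s: 20.37
ee_pos: [0.5294, -0.2514, 0.0991]
eef_rot: [[0.0, 0.774, -0.633], [-0.0, -0.633, -0.774], [-1.0, 0.0, 0.0]]
contact_force: [-0.8, -0.9, 1.4]
grip_width: 0.127
```

```bash
python3 -c "
from h import *
o=manip.observe();print(o['ee_pos'],o['joint_positions'].round(1),o['contact_force'],o['moment'])
im=manip.read_camera('scene')[:,:,::-1];wi=manip.read_camera('wrist')[:,:,::-1]
A=cv2.resize(im[130:210,90:170],(400,400),interpolation=cv2.INTER_CUBIC);B=cv2.resize(wi[80:230,205:355],(400,400),interpolation=cv2.INTER_CUBIC)
cv2.imwrite('pics/q.png',np.hstack([A,B]))
for c in('wrist','scene'):print(c,[(r['score'],r['location'])for r in manip.mark_of(c,'catch_tip')][:3])
I=info('wrist')
u=np.array([np.cos(np.radians(-39.3)),np.sin(np.radians(-39.3))])
for j in(0,2,5,9):print(j,proj('wrist',[*(np.array([.5286,-.2513])+u*(.0438+j/1e3)),.0863],I))
"
```

```text
[ 0.52938726 -0.25136784  0.09907297] [-15.3  46.4  53.4 105.4 -46.6  53.1 -69.3] [-0.82068855 -0.85775815  1.35149945] [-0.16039535  0.30583135 -0.01581688]
wrist [(0.82, [177.6, 276.4]), (0.8, [39.7, 4.3])]
scene [(0.62, [178.2, 114.8]), (0.6, [241.4, 94.1]), (0.43, [132.1, 174.3])]
0 [179.540056   278.72521176]
2 [176.16649681 278.72421669]
5 [171.06292814 278.72273068]
9 [164.17671304 278.72076264]
```

Emit:
carry_out --pt "0 0 0 -0.02 0" --pt "0 0 0 0 0" --pt "0 0 0 0 0"

```text
time_s: 20.82
ee_pos: [0.5296, -0.2516, 0.0989]
eef_rot: [[0.001, 0.774, -0.634], [-0.0, -0.634, -0.774], [-1.0, 0.001, -0.0]]
contact_force: [-1.4, 0.7, 7.0]
grip_width: 0.129
```

Emit:
carry_out --pt "0 0 0 -0.02 0" --pt "0 0 0 0 0" --pt "0 0 0 0 0"

```text
time_s: 21.07
ee_pos: [0.5298, -0.2517, 0.0988]
eef_rot: [[0.002, 0.774, -0.634], [-0.0, -0.634, -0.774], [-1.0, 0.001, -0.001]]
contact_force: [-3.0, 1.1, 14.0]
grip_width: 0.127
```

Emit:
carry_out --pt "0 0 0 0 0" --pt "0 0 0 0 0" --pt "0 0 0 0 0" --pt "0 0 0 0 0" --pt "0 0 0 0 0" --pt "0 0 0 0 0" --pt "0 0 0 0 0" --pt "0 0 0 0 0"

```text
time_s: 21.73
ee_pos: [0.5298, -0.2517, 0.0988]
eef_rot: [[0.002, 0.774, -0.634], [-0.0, -0.634, -0.774], [-1.0, 0.001, -0.001]]
contact_force: [-3.3, 1.1, 13.5]
grip_width: 0.13
```

Emit:
carry_out --pt "0 0 0 0 0" --pt "0 0 0 0 0" --pt "0 0 0 0 0" --pt "0 0 0 0 0"

```text
time_s: 22.07
ee_pos: [0.5298, -0.2517, 0.0988]
eef_rot: [[0.002, 0.774, -0.634], [-0.0, -0.634, -0.774], [-1.0, 0.001, -0.001]]
contact_force: [-2.3, 0.5, 13.5]
grip_width: 0.127
```

```bash
python3 -c "
from h import *
for k in range(4):
  manip.read_camera('wrist');o=manip.observe();print(o['ee_pos'],o['contact_force'],o['moment'],o['eef_rot'][2])
"
```

```text
[ 0.52980466 -0.2516806   0.09880267] [-3.23391382  0.87567662 13.40673366] [0.26999796 0.8001513  0.04144672] [-9.99998693e-01  1.27469602e-03 -9.94973009e-04]
[ 0.52979572 -0.25169194  0.09880384] [-2.43545956  0.55204004 13.56588018] [ 0.30503987  0.82259984 -0.03374979] [-9.99998731e-01  1.25575931e-03 -9.80684568e-04]
[ 0.52977367 -0.2516957   0.09877553] [-3.27268141  0.66473882 13.18347097] [ 0.32978674  0.85091083 -0.02093425] [-9.99998774e-01  1.24313128e-03 -9.52129035e-04]
[ 0.52979688 -0.25167457  0.09879354] [-3.92479896  0.22325957 13.65884257] [ 0.30914852  0.82956021 -0.03621135] [-9.99998747e-01  1.24673169e-03 -9.75820702e-04]
```

Pressed at about 16 N. The tool still feels a 3 N side load, so I unload, let go so that the catch centres the glass, and then press once more on top of the bar with shut fingers.

Emit:
carry_out --pt "0 -0.01 0.008 0.02 0" --pt "0 0 0 0.015 0" --pt "0 0 0 0 0" --pt "0.12 0 0 0 0" --pt "0.15 0 0 0 0" --pt "0.2 0 0 0 0" --pt "0.3 0 0 0 0" --pt "0.4 0 0 0 0"

```text
time_s: 22.93
ee_pos: [0.5286, -0.2502, 0.0983]
eef_rot: [[-0.001, 0.774, -0.633], [0.001, -0.633, -0.774], [-1.0, -0.001, -0.0]]
contact_force: [0.6, 0.4, -0.4]
grip_width: 0.327
```

Emit:
carry_out --pt "0.5 0 0 0 0" --pt "0.5 0 0 0 0" --pt "0.5 0 0 0 0" --pt "0.5 0 0 0 0" --pt "0.5 0 0 0.3 0" --pt "0.5 0 0 0.4 0" --pt "0.5 0 0 0.4 0" --pt "0.5 0 0 0 0"

```text
time_s: 23.6
ee_pos: [0.5303, -0.2523, 0.1461]
eef_rot: [[0.004, 0.773, -0.634], [-0.002, -0.634, -0.773], [-1.0, 0.005, -0.001]]
contact_force: [-0.0, 0.2, -0.5]
grip_width: 0.499
```

Emit:
carry_out --pt "0 0 0 0 0" --pt "0 0 0 0 0" --pt "0 0 0 0 0" --pt "0 0 0 0 0" --pt "0 0 0 0 0" --pt "0 0 0 0 0" --pt "0 0 0 0 0" --pt "0 0 0 0 0"

```text
time_s: 24.27
ee_pos: [0.5288, -0.2508, 0.1426]
eef_rot: [[-0.0, 0.774, -0.634], [0.0, -0.634, -0.774], [-1.0, -0.0, 0.0]]
contact_force: [0.5, 0.1, 0.5]
grip_width: 0.004
```

```bash
python3 -c "
from h import *
o=manip.observe();print(o['time_s'],o['ee_pos'],o['contact_force'],o['grip_width'])
I=info('wrist');im=manip.read_camera('scene')[:,:,::-1];wi=manip.read_camera('wrist')[:,:,::-1]
A=cv2.resize(im[130:210,90:170],(400,400),interpolation=cv2.INTER_CUBIC);B=cv2.resize(wi[60:260,180:380],(400,400),interpolation=cv2.INTER_CUBIC)
cv2.imwrite('pics/q2.png',np.hstack([A,B]))
print([(r['score'],r['location'])for r in manip.mark_of('wrist','catch_tip')][:3])
u=np.array([np.cos(np.radians(-39.3)),np.sin(np.radians(-39.3))])
for j in(0,2,5):print(j,proj('wrist',[*(np.array([.5286,-.2513])+u*(.0438+j/1e3)),.0863],I))
for t,z in(('lens',.058),('handle',.112)):
  for r in manip.mark_of('wrist',t)[:2]:print(t,r['score'],atz('wrist',*r['location'],z,I))
"
```

```text
24.2667 [ 0.5287728  -0.25084454  0.14257441] [0.50794609 0.14698315 0.46177975] 0.0036934577427318754
[(0.93, [162.2, 277.4]), (0.65, [49.7, 54.3])]
0 [165.80337708 278.94459381]
2 [163.04118506 278.94439376]
5 [158.86971449 278.94410227]
lens 0.88 [ 0.52648327 -0.2518487   0.058     ]
handle 0.85 [ 0.52864938 -0.25094852  0.112     ]
```

View pics/q2.png

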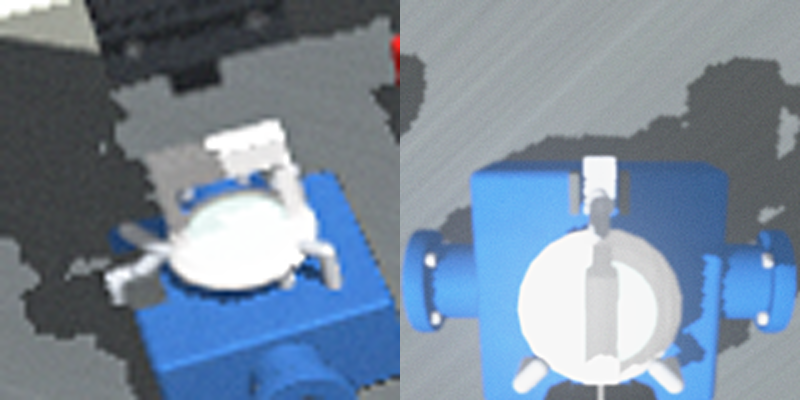

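The glass sits under both hooks (at (530,378) and (665,375) in the right half) with the catch over its rim at (600,215). Now I press on top of the bar.

Emit:
carry_out --pt "0 0 0 -0.1 0" --pt "0 0 0 -0.1 0" --pt "0 0 0 -0.04 0" --pt "0 0 0 0 0" --pt "0 0 0 0 0" --pt "0 0 0 0 0"

```text
time_s: 25.02
ee_pos: [0.5289, -0.2509, 0.1331]
eef_rot: [[-0.0, 0.774, -0.634], [-0.0, -0.634, -0.774], [-1.0, 0.0, 0.0]]
contact_force: [0.2, -0.7, 0.4]
grip_width: 0.004
```

Emit:
carry_out --pt "0 0 0 -0.02 0" --pt "0 0 0 -0.02 0" --pt "0 0 0 0 0" --pt "0 0 0 0 0"

```text
time_s: 25.35
ee_pos: [0.5288, -0.2508, 0.1315]
eef_rot: [[-0.0, 0.774, -0.633], [0.0, -0.633, -0.774], [-1.0, -0.0, -0.0]]
contact_force: [0.1, 0.2, -0.0]
grip_width: 0.005
```

Emit:
carry_out --pt "0 0 0 -0.02 0" --pt "0 0 0 -0.02 0" --pt "0 0 0 0 0" --pt "0 0 0 0 0"

```text
time_s: 25.68
ee_pos: [0.5288, -0.2508, 0.1299]
eef_rot: [[-0.0, 0.774, -0.633], [0.0, -0.633, -0.774], [-1.0, -0.0, 0.0]]
contact_force: [0.5, -0.5, 0.3]
grip_width: 0.005
```

Emit:
carry_out --pt "0 0 0 -0.02 0" --pt "0 0 0 0 0" --pt "0 0 0 0 0"

```text
time_s: 25.93
ee_pos: [0.5288, -0.2508, 0.1291]
eef_rot: [[-0.0, 0.774, -0.633], [0.0, -0.633, -0.774], [-1.0, -0.0, 0.0]]
contact_force: [0.0, 0.5, 0.3]
grip_width: 0.007
```

Emit:
carry_out --pt "0 0 0 -0.02 0" --pt "0 0 0 0 0" --pt "0 0 0 0 0"

```text
time_s: 26.18
ee_pos: [0.5289, -0.2508, 0.1283]
eef_rot: [[-0.0, 0.774, -0.633], [0.0, -0.633, -0.774], [-1.0, -0.0, 0.0]]
contact_force: [-0.3, 0.0, 0.4]
grip_width: 0.008
```

Emit:
carry_out --pt "0 0 0 -0.02 0" --pt "0 0 0 0 0" --pt "0 0 0 0 0"

```text
time_s: 26.43
ee_pos: [0.5289, -0.2508, 0.1275]
eef_rot: [[-0.0, 0.774, -0.633], [0.0, -0.633, -0.774], [-1.0, -0.0, -0.0]]
contact_force: [-1.8, -0.0, 0.4]
grip_width: 0.006
```

Emit:
carry_out --pt "0 0 0 -0.02 0" --pt "0 0 0 0 0" --pt "0 0 0 0 0"

```text
time_s: 26.68
ee_pos: [0.5288, -0.2508, 0.1267]
eef_rot: [[-0.0, 0.774, -0.633], [0.0, -0.633, -0.774], [-1.0, -0.0, 0.0]]
contact_force: [0.1, -0.1, 0.6]
grip_width: 0.007
```

Emit:
carry_out --pt "0 0 0 -0.02 0" --pt "0 0 0 -0.02 0" --pt "0 0 0 0 0" --pt "0 0 0 0 0"

```text
time_s: 27.02
ee_pos: [0.5288, -0.2508, 0.125]
eef_rot: [[-0.0, 0.774, -0.633], [0.0, -0.633, -0.774], [-1.0, -0.0, 0.0]]
contact_force: [-0.5, 0.5, 0.8]
grip_width: 0.006
```

Emit:
carry_out --pt "0 0 0 -0.02 0" --pt "0 0 0 0 0" --pt "0 0 0 0 0"

```text
time_s: 27.27
ee_pos: [0.5289, -0.2508, 0.1243]
eef_rot: [[-0.0, 0.774, -0.633], [0.0, -0.633, -0.774], [-1.0, -0.0, 0.0]]
contact_force: [-0.6, -0.4, -0.1]
grip_width: 0.006
```

Emit:
carry_out --pt "0 0 0 -0.02 0" --pt "0 0 0 0 0" --pt "0 0 0 0 0"

```text
time_s: 27.52
ee_pos: [0.5288, -0.2508, 0.1235]
eef_rot: [[-0.0, 0.774, -0.633], [0.0, -0.633, -0.774], [-1.0, -0.0, 0.0]]
contact_force: [0.8, 0.2, -0.6]
grip_width: 0.006
```

Emit:
carry_out --pt "0 0 0 -0.02 0" --pt "0 0 0 0 0" --pt "0 0 0 0 0"

```text
time_s: 27.77
ee_pos: [0.5288, -0.2508, 0.1227]
eef_rot: [[-0.0, 0.774, -0.633], [0.0, -0.633, -0.774], [-1.0, -0.0, 0.0]]
contact_force: [0.1, 0.5, 1.0]
grip_width: 0.006
```

Emit:
carry_out --pt "0 0 0 -0.02 0" --pt "0 0 0 -0.02 0" --pt "0 0 0 0 0" --pt "0 0 0 0 0"

```text
time_s: 28.1
ee_pos: [0.5288, -0.2508, 0.1211]
eef_rot: [[-0.0, 0.774, -0.633], [0.0, -0.633, -0.774], [-1.0, -0.0, 0.0]]
contact_force: [-0.4, -0.4, -0.4]
grip_width: 0.004
```

Emit:
carry_out --pt "0 0 0 -0.02 0" --pt "0 0 0 0 0" --pt "0 0 0 0 0"

```text
time_s: 28.35
ee_pos: [0.5288, -0.2508, 0.1203]
eef_rot: [[-0.0, 0.774, -0.633], [0.0, -0.633, -0.774], [-1.0, -0.0, 0.0]]
contact_force: [0.4, 0.8, -0.8]
grip_width: 0.007
```

Emit:
carry_out --pt "0 0 0 -0.02 0" --pt "0 0 0 0 0" --pt "0 0 0 0 0"

```text
time_s: 28.6
ee_pos: [0.5288, -0.2508, 0.1195]
eef_rot: [[-0.0, 0.774, -0.633], [0.0, -0.633, -0.774], [-1.0, -0.0, 0.0]]
contact_force: [0.5, -0.3, 0.3]
grip_width: 0.004
```

```bash
python3 -c "
from h import *
im=manip.read_camera('scene')[:,:,::-1];o=manip.observe();print(o['ee_pos'],proj('scene',o['ee_pos']),proj('scene',o['ee_pos']-np.array([0,0,.011])),proj('scene',[.5286,-.2513,.12]))
cv2.imwrite('pics/r.png',cv2.resize(im[110:210,80:180],(600,600),interpolation=cv2.INTER_CUBIC))
"
```

```text
[ 0.52886373 -0.25082834  0.11950742] [158.11032997 132.5958776 ] [161.95356387 133.7193233 ] [157.81483452 132.44686025]
```

Emit:
carry_out --pt "0 0 0 -0.05 0" --pt "0 0 0 0 0" --pt "0 0 0 -0.04 0" --pt "0 0 0 0 0" --pt "0 0 0 0 0"

```text
time_s: 29.07
ee_pos: [0.5288, -0.2508, 0.1158]
eef_rot: [[-0.0, 0.774, -0.634], [0.0, -0.634, -0.774], [-1.0, -0.0, 0.0]]
contact_force: [0.2, 0.0, -0.3]
grip_width: 0.009
```

Emit:
carry_out --pt "0 0 0 -0.03 0" --pt "0 0 0 0 0" --pt "0 0 0 -0.03 0" --pt "0 0 0 0 0" --pt "0 0 0 0 0"

```text
time_s: 29.48
ee_pos: [0.5288, -0.2508, 0.1134]
eef_rot: [[-0.0, 0.774, -0.633], [0.0, -0.633, -0.774], [-1.0, -0.0, 0.0]]
contact_force: [0.9, -0.2, -0.1]
grip_width: 0.004
```

Emit:
carry_out --pt "0 0 0 -0.03 0" --pt "0 0 0 0 0" --pt "0 0 0 -0.03 0" --pt "0 0 0 0 0" --pt "0 0 0 0 0"

```text
time_s: 29.9
ee_pos: [0.5288, -0.2508, 0.111]
eef_rot: [[-0.0, 0.774, -0.633], [0.0, -0.633, -0.774], [-1.0, -0.0, 0.0]]
contact_force: [0.7, 1.2, -0.2]
grip_width: 0.004
```

Emit:
carry_out --pt "0 0 0 -0.02 0" --pt "0 0 0 0 0" --pt "0 0 0 0 0"

```text
time_s: 30.15
ee_pos: [0.5288, -0.2508, 0.1103]
eef_rot: [[-0.0, 0.774, -0.633], [0.0, -0.633, -0.774], [-1.0, -0.0, 0.0]]
contact_force: [-0.1, -0.0, 0.2]
grip_width: 0.007
```

Emit:
carry_out --pt "0 0 0 -0.02 0" --pt "0 0 0 0 0" --pt "0 0 0 -0.02 0" --pt "0 0 0 0 0" --pt "0 0 0 0 0"

```text
time_s: 30.57
ee_pos: [0.5288, -0.2508, 0.1087]
eef_rot: [[-0.0, 0.774, -0.633], [0.0, -0.633, -0.774], [-1.0, -0.0, 0.0]]
contact_force: [-0.2, -0.5, -0.2]
grip_width: 0.007
```

Emit:
carry_out --pt "0 0 0 -0.02 0" --pt "0 0 0 0 0" --pt "0 0 0 0 0"

```text
time_s: 30.82
ee_pos: [0.5288, -0.2508, 0.1079]
eef_rot: [[-0.0, 0.774, -0.634], [0.0, -0.634, -0.774], [-1.0, -0.0, 0.0]]
contact_force: [0.1, -0.4, 0.3]
grip_width: 0.007
```

Emit:
carry_out --pt "0 0 0 -0.02 0" --pt "0 0 0 0 0" --pt "0 0 0 0 0"

```text
time_s: 31.07
ee_pos: [0.5288, -0.2508, 0.1071]
eef_rot: [[-0.0, 0.774, -0.634], [0.0, -0.634, -0.774], [-1.0, -0.0, -0.0]]
contact_force: [-0.1, -0.0, 0.4]
grip_width: 0.002
```

Emit:
carry_out --pt "0 0 0 -0.02 0" --pt "0 0 0 0 0" --pt "0 0 0 0 0"

```text
time_s: 31.32
ee_pos: [0.5291, -0.251, 0.1065]
eef_rot: [[0.0, 0.774, -0.634], [-0.0, -0.634, -0.774], [-1.0, 0.0, -0.0]]
contact_force: [-0.6, -0.5, 3.3]
grip_width: 0.005
```

Emit:
carry_out --pt "0 0 0 -0.02 0" --pt "0 0 0 0 0" --pt "0 0 0 0 0"

```text
time_s: 31.57
ee_pos: [0.5292, -0.2512, 0.1064]
eef_rot: [[0.001, 0.774, -0.634], [-0.0, -0.634, -0.774], [-1.0, 0.001, -0.001]]
contact_force: [-1.0, 1.2, 9.0]
grip_width: 0.004
```

Emit:
carry_out --pt "0 0 0 -0.015 0" --pt "0 0 0 0 0" --pt "0 0 0 0 0"

```text
time_s: 31.82
ee_pos: [0.5293, -0.2513, 0.1063]
eef_rot: [[0.001, 0.774, -0.634], [0.0, -0.634, -0.774], [-1.0, 0.001, -0.001]]
contact_force: [-2.3, 2.3, 13.2]
grip_width: 0.004
```

Emit:
carry_out --pt "0 0 0 -0.008 0" --pt "0 0 0 0 0" --pt "0 0 0 0 0" --pt "0 0 0 0 0" --pt "0 0 0 0 0" --pt "0 0 0 0 0" --pt "0 0 0 0 0" --pt "0 0 0 0 0"

```text
time_s: 32.48
ee_pos: [0.5294, -0.2513, 0.1063]
eef_rot: [[0.002, 0.774, -0.634], [0.0, -0.634, -0.774], [-1.0, 0.001, -0.001]]
contact_force: [-3.5, 3.3, 15.0]
grip_width: 0.004
```

Emit:
carry_out --pt "0 0 0 0 0" --pt "0 0 0 0 0" --pt "0 0 0 0 0" --pt "0 0 0 0 0" --pt "0 0 0 0 0" --pt "0 0 0 0 0" --pt "0 0 0 0 0" --pt "0 0 0 0 0"

```text
time_s: 33.15
ee_pos: [0.5294, -0.2513, 0.1063]
eef_rot: [[0.002, 0.774, -0.634], [0.0, -0.634, -0.774], [-1.0, 0.001, -0.001]]
contact_force: [-2.6, 2.5, 15.3]
grip_width: 0.005
```

Emit:
carry_out --pt "0 0 0 0.02 0" --pt "0 0 0 0.02 0" --pt "0 0 0 0.05 0" --pt "0 0 0 0.3 0" --pt "0 0 0 0.6 0" --pt "0 0 0 0.6 0" --pt "0 0 0 0.6 0" --pt "0 0 0 0 0"

```text
time_s: 33.82
ee_pos: [0.5306, -0.2527, 0.197]
eef_rot: [[0.006, 0.773, -0.634], [-0.003, -0.634, -0.773], [-1.0, 0.006, -0.001]]
contact_force: [0.9, -0.7, -0.2]
grip_width: 0.005
```

Emit:
carry_out --pt "0 0 0 0 0" --pt "0 0 0 0 0" --pt "0 0 0 0 0" --pt "0 0 0 0 0"

```text
time_s: 34.15
ee_pos: [0.5283, -0.2504, 0.1912]
eef_rot: [[-0.002, 0.774, -0.634], [0.001, -0.634, -0.774], [-1.0, -0.002, 0.001]]
contact_force: [-0.1, 0.6, -0.8]
grip_width: 0.004
```

```bash
python3 -c "
from fit import *
o=manip.observe();I=info('wrist');im=manip.read_camera('wrist')
print(o['time_s'],o['ee_pos'],o['contact_force'])
for r in manip.mark_of('wrist','catch_tip')[:2]:print('tip',r)
u=np.array([np.cos(a(-39.3)),np.sin(a(-39.3))]);c0=np.array([.5286,-.2513])
for j in(0,2,5):print(j,proj('w',[*(c0+u*(.0438+j/1e3)),.0863],I))
m=[r for r in manip.cut_out('wrist','lens')][0];print(m['score'],m['rect'])
t=np.linspace(0,2*np.pi,90);q=np.array([proj('w',[c0[0]+.034*np.cos(k),c0[1]+.034*np.sin(k),.0645],I) for k in t])
print('pred rim rows',q[:,0].min(),q[:,0].max(),'cols',q[:,1].min(),q[:,1].max())
for th,z in(('lens',.058),('handle',.112)):
  for r in manip.mark_of('wrist',th)[:1]:print(th,r['score'],atz('wrist',*r['location'],z,I))
"
```

```text
34.15 [ 0.5283 -0.2504  0.1912] [-0.1312  0.6017 -0.7737]
tip {'location': [156.7, 278.0], 'score': 0.93}
tip {'location': [61.8, 92.8], 'score': 0.73}
0 [155.6393 279.0805]
2 [153.3434 279.0807]
5 [149.8804 279.0811]
0.87 [246.8, 164.9, 314.2, 243.7]
pred rim rows 162.84676916176946 229.02173175160368 cols 244.8140148165381 313.4047119359146
lens 0.98 [ 0.5266 -0.2539  0.058 ]
handle 0.57 [ 0.5281 -0.2501  0.112 ]
```

```bash
python3 -c "
from h import *
print(manip.finish_job())"
```

```text
the job is handed in; nothing more can be done
None
```

The glass is in the large blue housing, under both hooks with the catch closed over it, and the job is handed in. No verdict was reported. I could not measure the load on each stud or the lens tilt directly.

- **Grasp:** the first attempt closed on nothing and left the glass standing, so I gripped 8 mm lower and it held at about 11.4 mm opening.
- **Seating:** I lowered it about 7 mm towards the catch and set it on the studs. Then I moved it back under the hooks.
- **Pressing:** I pressed it once in the grip at about 16 N, then let go. I pressed again on top of the bar with shut fingers at 15 N for just over 1 s. The bar gave only about 0.2 mm as the force rose from 3 to 15 N. The arm then backed off to TCP height 0.19 m.

**Last checks:**
- The catch tip was found about 1 pixel from its fully-in position, so the catch reads as closed.
- The rim outline was within about 2 pixels (roughly 2 mm) of the predicted seat on three sides. The fourth edge of the detected outline was off, probably because it took in the handle.
- The tool force was back to about zero.

**What disagreed:**
- The fingers touched the bar about 25 mm lower than the stated fingertip length implies, which would explain the first missed grasp.
- During both presses there was a 3 to 4 N side load. I estimate each stud still carried more than 3 N.
- The detector's lens and handle marks differed from the fitted seat by 1 to 3 mm.

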